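Crack a nutmeg for the rempah

ROBOT

A 6-joint arm with a two-finger parallel gripper is mounted at the origin on the work surface. World frame = base frame: x ahead of the robot, y to its left, z up, the work surface at z = 0. Lengths are in m, angles in rad, forces in N, time in s.
With the tool pointing down it reaches from about 0.25 to 0.725 m from the base axis. Payload 4 kg.
Tool frame: the origin (TCP) lies at the very end of the fingers, on their centre line; the grasp point (between the pads) lies 19 mm behind it; x points along the fingers, y is the direction in which the jaws open and shut, and the axes are right-handed (so a half turn about x gives the same grasp; the last joint's range is limited). The gripper opens to 85 mm and grips with 20 to 120 N. Pads are 22 mm wide; open, the fingers measure 114 mm over their backs; the gripper's body (76 mm by 85 mm) begins 54 mm behind the grasp point. The pads swing forward as they close: fully open they stand 13 mm farther back than shut.
Start: joints at [1.298, 0.241, 0.005, 1.335, 0, 1.571], TCP at [0.135, 0.482, 0.193] pointing down, gripper open.
Joint ranges: [-2.72, 2.72], [-1.05, 1.87], [-1.09, 1.28], [-1.99, 2.15], [-1.42, 1.44], [-3.14, 3.14]. Speed limits (rad/s): [2.79, 2.79, 3.14, 3.14, 3.14, 3.14].

INTERFACE

Orientations are given as a unit quaternion [x, y, z, w].
In Python, from workcell import get_obs, camera, job_done gives the robot as it stands. The module is installed in compiled form; this text tells all that it offers.
- The arm moves only by the tool arm_command, never from a script. Its argument "motion" is a list of rows, each an object of numbers: "x", "y", "z": the shift along the tool's x, y, z in m; "roll": the turn about the tool's x in rad; "fingers": the opening, from 0 (shut) to 1 (fully open). A call has 1 to 20 rows; each row shifts and turns the pose as measured when the row begins, along the tool's axes as they then stand; what a row does not reach is not made up. A row lasts 1/12 s, in which the tool goes at most 41.7 mm and 7.16 degrees, less where a joint would pass 70% of its speed; a pose out of reach is approached as far as the arm can. A call is refused whole if a number of a shift passes 0.0417 or a number of a turn 0.125, either way. A call with a gripper value outside its range is refused whole. The fingers move at their own pace and stop on an object; the grip force is fixed at half the most. Time passes only in rows, so rows that do not move let the fingers close. It gives the time, the measured TCP pose, the force and the opening at its end, in the units of the state.
- get_obs(): the state, without advancing time (a new reading comes with each control period).
- camera(name): name is "scene" or "side" or "wrist"; returns a dict with "frame" (384x512x3 uint8, red, green, blue), "intrinsics" (3x3 intrinsics, pixels), "rvec" (rotation vector, rad) and "tvec" (3), from world to camera coordinates, as OpenCV has them. Camera axes: x right, y down, z forward; pixel columns grow to the right and rows downward; lengths in m; the calibration is good to about 2 mm. A picture is of the moment at which its call begins. There is no depth.
- job_done(): hands the job in, once; it reports no verdict.
The state is a dict: "clock": time; "joint_pos": joint angles; "joint_vel": joint speeds; "tau": joint torques, N m; "eef_pos": TCP position; "tool_rot": TCP orientation; "ft_force": force on the tool from outside, world axes, zero at the start; "ft_torque": the same for the moment, N m; "grip_width": finger opening in m.
Only numpy, scipy, OpenCV 4.12 (cv2) and the standard library are available. Lean on these libraries where they do the work, as an engineer would, in place of code of your own. Each camera call takes 0.05 s, during which the arm holds its last target.

TASK

Take the nutmeg from the saucer, lay it lengthwise between the jaws of the nutcracker and squeeze the two handles together until you feel the shell give, stopping at once so that the kernel inside is not crushed. Let the handles spring open and put the cracked nutmeg in the white enamel bowl. Break the shell with the nutcracker only, keep the bowl and the nutcracker about where they are, and leave everything else undisturbed.

Things in the scene. Friction and masses are not known exactly. Their poses are not given: they have to be found in the camera images.
- nutmeg: Dark brown nutmeg in its shell, 25 g, upright on a flat underside: 40 mm long (its x axis, flat ends to pinch), 24 mm high, 20 to 27 mm thick along y (differs each time, not measured). Origin: centre of the underside. Side faces at y = +12 and y = -8 to -15 mm. Shell and kernel behave as told under shell_side. When cracked, a strip of the shell's top tips up and shows the pale kernel.
- shell_side (a point): Middle of the shell's +y side, 12 mm above the underside: at y = +12 mm in the nutmeg's frame while whole. Pressed across y by the jaws the shell resists up to about 25 N, then gives and sinks about 2 mm (y = 10 mm) and stays so. Pressed on, the kernel resists softly (about 18 N per mm, far less than the shell took); sunk by more than 2.7 mm it is crushed. Pinching the flat ends does no harm.
- cracker: Loose steel nutcracker (260 g, 180 mm long) lying flat. Origin: midway between its two pivot pins (24 mm apart), on the underside. x runs along the tool to the red handles, z up. Yoke 20 x 40 x 18 mm round the origin. Two geared arms, mirror images, swing level about the pins; a spring holds them open (closing them empty takes 2 to 4 N). Jaws 18 mm high, x = 34 to 74 mm, 37 mm apart when open, slightly hollow.
- jaw_seat (a point): Where the middle of the nutmeg belongs: between the jaws, on the tool's centre line, 54 mm from the cracker's origin along x, 12 mm above the table. The nutmeg stands on the table there, its length along the cracker's x.
- squeeze_spot (a point): Midway between the two red handles, on the centre line, 125 mm from the cracker's origin along x, 10 mm above the table. Handles 10 mm thick, 16 mm high from the table, x = 90 to 165 mm; here 69 mm over their outsides when open and 24 to 45 mm when the nutmeg cracks. Squeezed here, the shell gives at about 13 N (11 to 16) on each handle and the kernel is crushed at about 8 N, some 4 mm of handle travel later; 2.3 mm at the handles makes 1 mm at the jaws.
- handle_l (a joint): Swing of either handle (they are geared): 0 = sprung fully open, growing as they close, to 0.195 rad. The shell gives somewhere between 0.09 and 0.18.
- saucer: White saucer with a blue rim, fixed, 124 mm across, where the nutmeg starts; flat floor 3 mm above the table, rim 6 mm high. Origin: centre of the underside. It may be on the left or the right of the nutcracker, with the bowl on the other side.
- bowl: White enamel bowl with a blue rim, loose, 280 g: 150 mm across the mouth, 48 mm high, narrowing to the flat base. Origin: centre of the underside; inner floor about 5 mm above it.
- mortar: Grey granite mortar with its pestle standing in it, 164 mm across, 98 mm high, pestle to 165 mm. Leave alone. Origin: centre of the underside.
- colander: Green plastic colander, 206 mm across (244 over its lugs), 79 mm high. Leave alone. Origin: centre of the underside.
- ladle: Stainless steel ladle lying down, 330 mm long, up to 40 mm high. Leave alone. Origin: under its cup; the stem runs to -x.
- spatula: Wooden spatula lying flat, 290 mm long, 55 mm wide, 10 mm thick. Leave alone. Origin: under the middle of its handle; the blade is to +x.
- jar: Amber glass jar with a red lid, 68 mm across, 95 mm high. Leave alone. Origin: centre of the underside.

How it is judged:
On the way, in this order (a step that is already met when the one before it is completed fails the run):
1. the nutmeg stands whole between the jaws (its middle within 14 mm of the jaw seat, lengthwise within 0.35 rad), let go of (horizontal distance between nutmeg and jaw_seat below 0.014 m and height (world z) of nutmeg below 0.006 m and angle between the x axis of nutmeg and the x axis of cracker, either way round below 0.35 rad and y of shell_side in the frame of nutmeg above 0.0112 m and contact force between the fingers and nutmeg below 0.3 N), for 0.2 s.
2. the shell has given between the jaws (sunk by more than 1.5 mm), the nutmeg not held by the fingers (horizontal distance between nutmeg and jaw_seat below 0.018 m and height (world z) of nutmeg below 0.006 m and y of shell_side in the frame of nutmeg below 0.0105 m and contact force between the fingers and nutmeg below 0.3 N), for 0.1 s.
At the end, for the whole second after the job is handed in: The shell has sunk 1.5 to 2.7 mm (cracked, kernel whole); the nutmeg rests in the upright bowl, within 50 mm of its middle and under 30 mm above its underside; the handles are open again (within 0.03 rad) and the nutcracker lies flat (y of shell_side in the frame of nutmeg between 0.0093 and 0.0105 m and horizontal distance between nutmeg and bowl below 0.05 m and z of nutmeg in the frame of bowl below 0.03 m and linear speed of nutmeg below 0.02 m/s and angle between each of bowl, cracker's own z axis and vertical below 0.1 rad and value of joint handle_l below 0.03 rad); the robot touches nothing.
It fails at once if the kernel is crushed: the shell pressed in by more than 2.7 mm (y of shell_side in the frame of nutmeg below 0.0093 m).
It fails at once if the shell is broken by the robot's fingers instead of the nutcracker (y of shell_side in the frame of nutmeg between 0.0106 and 0.0115 m and contact force between the fingers and nutmeg above 3 N).
It fails at once if the nutcracker is moved more than 80 mm (distance of cracker from where it was at the start of the episode above 0.08 m).
It fails at once if the bowl is moved more than 40 mm (distance of bowl from where it was at the start of the episode above 0.04 m).
It fails at once if the mortar, colander, ladle, spatula or jar is moved more than 20 mm (distance of any of mortar, colander, ladle, spatula, jar from where it was at the start of the episode above 0.02 m).
It also fails if it takes over 69 s, if anything falls off the work surface, if the arm or the gripper's body presses on something with over 40 N, if the wrist force passes 120 N, or if a joint passes its speed limit or range.

## Working session

There is one attempt and no reset: what is moved stays moved. The work goes in short steps, Python scripts to look and compute and a tool call to move; the robot and the scene stay as the last step left them, time stands still between calls to the robot, and variables do not carry over. Pictures are saved under pics/ and viewed, and the job is handed in when it is done.

Besides the shell and the picture viewer there is one more tool, called after ">>>" as name(argument=value, ...) on one line, values as JSON. arm_command: Moves the arm, as the interface text tells. Its arguments: {"type":"object","properties":{"motion":{"type":"array","items":{"type":"object","properties":{"x":{"type":"number"},"y":{"type":"number"},"z":{"type":"number"},"roll":{"type":"number"},"fingers":{"type":"number"}}}}},"required":["motion"]}

```bash
mkdir -p pics
cat > h.py <<'E'
import numpy as np, cv2
from workcell import get_obs, camera, job_done
def snap(n,fn):
    c=camera(n); cv2.imwrite('pics/'+fn+'.png',c['frame'][:,:,::-1]); np.savez('pics/'+fn+'.npz',**c); return c
def ray(c,u,v,z):
    K=np.array(c['intrinsics']);R,_=cv2.Rodrigues(np.array(c['rvec'],float));t=np.array(c['tvec'],float).ravel()
    o=-R.T@t; d=R.T@np.linalg.inv(K)@np.array([u,v,1.]); return o+d*(z-o[2])/d[2]
def proj(c,P):
    return cv2.projectPoints(np.array(P,float).reshape(-1,3),np.array(c['rvec'],float),np.array(c['tvec'],float),np.array(c['intrinsics'],float),None)[0].reshape(-1,2)
def crop(fn,x0,y0,x1,y1,s,out):
    im=cv2.imread('pics/'+fn+'.png')[y0:y1,x0:x1]; cv2.imwrite('pics/'+out+'.png',cv2.resize(im,None,fx=s,fy=s,interpolation=cv2.INTER_CUBIC))
E
python3 - <<'E'
from h import *
for n in ['scene','side','wrist']:
    c=snap(n,n+'0')
o=get_obs()
for k,v in o.items(): print(k,np.round(v,4))
E
```

```text
clock 0.15
joint_pos [ 1.298   0.2412  0.004   1.3352 -0.      1.5708]
joint_vel [-0.0001 -0.0014  0.0038  0.0014 -0.0015 -0.0004]
tau [-5.00000e-04 -3.72635e+01  2.52638e+01  1.23000e-02  0.00000e+00
  0.00000e+00]
eef_pos [0.1346 0.481  0.1921]
tool_rot [ 0.0956  0.7006 -0.0967  0.7005]
ft_force [-0.5728 -0.6289 -0.3185]
ft_torque [-0.0114 -0.0278  0.0675]
grip_width 0.0855
```

View pics/scene0.png

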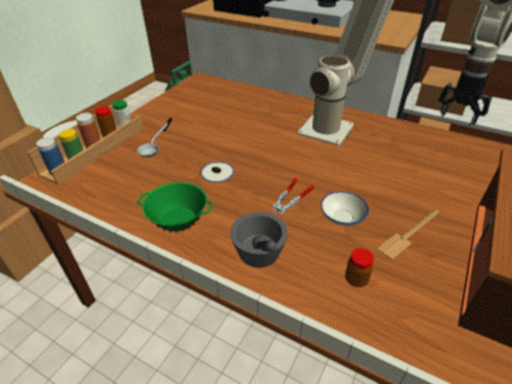

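View pics/side0.png

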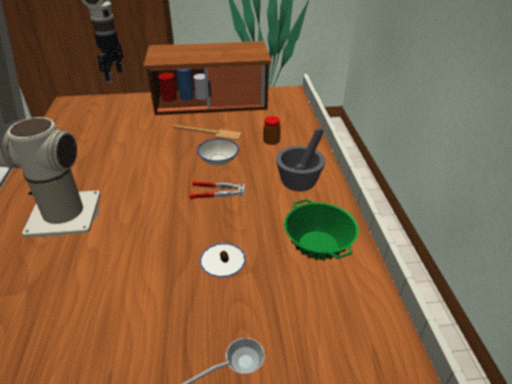

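View pics/wrist0.png

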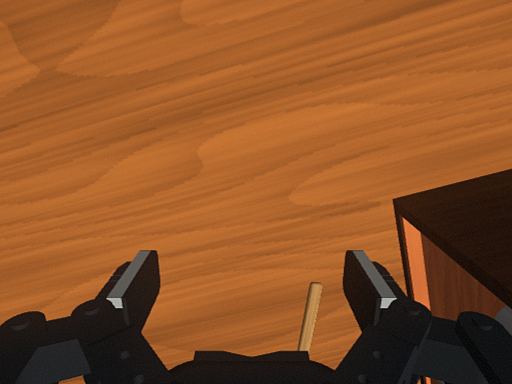

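The scene shows the saucer with the nutmeg at about (217,171), the cracker at (293,196) with red handles toward the robot, and the bowl at (345,207). In the side view they are at (223,258), (217,189) and (218,150). I'll enlarge these.

Run:
```python
from h import *
crop('scene0',190,150,390,240,4,'s0c')
crop('side0',180,130,260,290,4,'d0c')
c=np.load('pics/scene0.npz')
d=np.load('pics/side0.npz')
for n,uv in [('saucer',(217,172)),('nut',(217,170)),('jaw',(281,209)),('bowl',(345,207)),('base',(327,130))]: print(n,ray(c,*uv,0.0).round(3))
for n,uv in [('saucer',(223,260)),('nut',(225,257)),('bowl',(218,150)),('cr',(242,189))]: print(n,ray(d,*uv,0.0).round(3))
```

```text
saucer [ 0.488 -0.249  0.   ]
nut [ 0.477 -0.257  0.   ]
jaw [0.557 0.057 0.   ]
bowl [0.444 0.244 0.   ]
base [0.002 0.009 0.   ]
saucer [ 0.489 -0.251  0.   ]
nut [ 0.495 -0.24   0.   ]
bowl [0.497 0.318 0.   ]
cr [0.568 0.064 0.   ]
```

View pics/s0c.png

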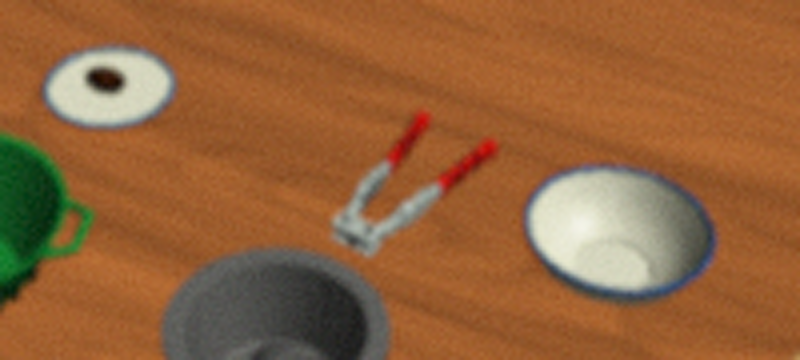

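View pics/d0c.png

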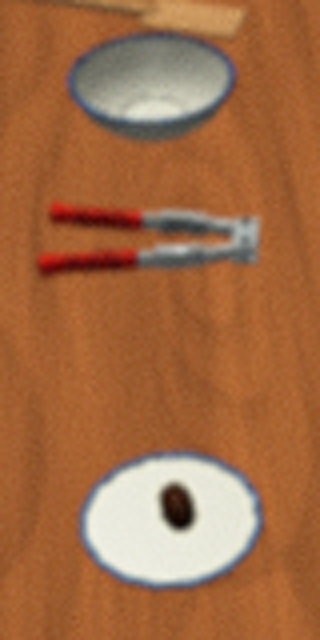

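```bash
cat >> h.py <<'E'
from scipy.spatial.transform import Rotation as Ro
def st():
    o=get_obs(); R=Ro.from_quat(o['tool_rot']).as_matrix(); return o,np.array(o['eef_pos']),R
def go(target):
    """print tool-axis shift to TCP target"""
    o,p,R=st(); s=R.T@(np.array(target)-p); print('t',o['clock'],'p',p.round(4),'shift',s.round(4)); return s
def dirs():
    o,p,R=st(); print('x',R[:,0].round(3),'y',R[:,1].round(3),'z',R[:,2].round(3)); return R
E
python3 - <<'E'
from h import *
dirs()
print(go([0.45,-0.25,0.22]))
c=np.load('pics/wrist0.npz')
R,_=cv2.Rodrigues(c['rvec']); print('cam', (-R.T@c['tvec'].ravel()).round(3), R[2].round(3), R[0].round(3))
for n in ('scene0','side0'):
  c=np.load(f'pics/{n}.npz'); o=-cv2.Rodrigues(c['rvec'])[0].T@c['tvec'].ravel(); print(n,o.round(2))
c=np.load('pics/scene0.npz');d=np.load('pics/side0.npz')
S=lambda u,v:(190+u/4,150+v/4); D=lambda u,v:(180+u/4,130+v/4)
for n,s,e,z in [('yoke',(357,230),(245,240),.018),('h1',(423,118),(45,263),.012),('h2',(490,146),(58,212),.012),('nut',(105,80),(177,507),.012),('bowlrim',(620,232),(152,85),.048),('bowlfloor',(612,265),(150,112),.005),('sauc',(110,88),(171,520),.006)]:
  print(n,ray(c,*S(*s),z).round(3),ray(d,*D(*e),z).round(3))
E
```

```text
x [-0.    -0.002 -1.   ] y [ 0.269  0.963 -0.002] z [ 0.963 -0.269  0.   ]
t 0.15 p [0.1346 0.481  0.1921] shift [-0.0269 -0.619   0.5007]
[-0.02687451 -0.61901415  0.50071121]
cam [0.059 0.502 0.373] [ 0.294 -0.084 -0.952] [ 0.269  0.963 -0.002]
scene0 [1.41 0.44 0.87]
side0 [ 0.49 -1.04  0.85]
yoke [0.571 0.056 0.018] [0.564 0.036 0.018]
h1 [0.401 0.04  0.012] [0.4   0.031 0.012]
h2 [0.409 0.109 0.012] [0.41  0.099 0.012]
nut [ 0.491 -0.249  0.012] [ 0.493 -0.25   0.012]
bowlrim [0.502 0.256 0.048] [0.497 0.233 0.048]
bowlfloor [0.496 0.254 0.005] [0.493 0.255 0.005]
sauc [ 0.493 -0.243  0.006] [ 0.488 -0.256  0.006]
```

>>> arm_command(motion=[{"y": -0.031,"z": 0.025},{"y": -0.031,"z": 0.025},{"y": -0.031,"z": 0.025},{"y": -0.031,"z": 0.025},{"y": -0.031,"z": 0.025},{"y": -0.031,"z": 0.025},{"y": -0.031,"z": 0.025},{"y": -0.031,"z": 0.025},{"y": -0.031,"z": 0.025},{"y": -0.031,"z": 0.025},{"y": -0.031,"z": 0.025},{"y": -0.031,"z": 0.025},{"y": -0.031,"z": 0.025},{"y": -0.031,"z": 0.025},{"y": -0.031,"z": 0.025},{"y": -0.031,"z": 0.025},{"y": -0.031,"z": 0.025},{"y": -0.031,"z": 0.025},{"y": -0.031,"z": 0.025},{"y": -0.031,"z": 0.025}])

```text
schema error: expected keys x, y, z, roll, fingers
```

Run:
```python
from h import *
c=snap('wrist','w1'); dirs(); go([0.46,-0.245,0.2]); print(get_obs()['joint_pos'])
crop('w1',100,0,500,300,2,'w1c')
```

```text
x [-0.    -0.001 -1.   ] y [ 0.269  0.963 -0.001] z [ 0.963 -0.269 -0.   ]
t 0.2 p [0.1346 0.4811 0.1922] shift [-0.007  -0.6116  0.509 ]
[1.29800518e+00 2.41129951e-01 4.21388982e-03 1.33517993e+00
 2.10471459e-05 1.57083624e+00]
```

View pics/w1.png

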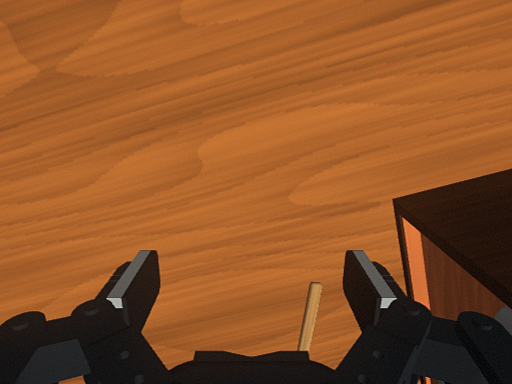

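The call was refused because every row needs all five keys, so the view is unchanged.

>>> arm_command(motion=[{"x": 0,"y": -0.031,"z": 0.025,"roll": 0,"fingers": 1},{"x": 0,"y": -0.031,"z": 0.025,"roll": 0,"fingers": 1},{"x": 0,"y": -0.031,"z": 0.025,"roll": 0,"fingers": 1},{"x": 0,"y": -0.031,"z": 0.025,"roll": 0,"fingers": 1},{"x": 0,"y": -0.031,"z": 0.025,"roll": 0,"fingers": 1},{"x": 0,"y": -0.031,"z": 0.025,"roll": 0,"fingers": 1},{"x": 0,"y": -0.031,"z": 0.025,"roll": 0,"fingers": 1},{"x": 0,"y": -0.031,"z": 0.025,"roll": 0,"fingers": 1},{"x": 0,"y": -0.031,"z": 0.025,"roll": 0,"fingers": 1},{"x": 0,"y": -0.031,"z": 0.025,"roll": 0,"fingers": 1},{"x": 0,"y": -0.031,"z": 0.025,"roll": 0,"fingers": 1},{"x": 0,"y": -0.031,"z": 0.025,"roll": 0,"fingers": 1},{"x": 0,"y": -0.031,"z": 0.025,"roll": 0,"fingers": 1},{"x": 0,"y": -0.031,"z": 0.025,"roll": 0,"fingers": 1},{"x": 0,"y": -0.031,"z": 0.025,"roll": 0,"fingers": 1},{"x": 0,"y": -0.031,"z": 0.025,"roll": 0,"fingers": 1},{"x": 0,"y": -0.031,"z": 0.025,"roll": 0,"fingers": 1},{"x": 0,"y": -0.031,"z": 0.025,"roll": 0,"fingers": 1},{"x": 0,"y": -0.031,"z": 0.025,"roll": 0,"fingers": 1},{"x": 0,"y": -0.031,"z": 0.025,"roll": 0,"fingers": 1}])

```text
clock: 1.87
eef_pos: [0.46, -0.2749, 0.1904]
tool_rot: [0.092, 0.699, -0.091, 0.704]
ft_force: [0.6, 0.4, 0.9]
grip_width: 0.0855
```

Run:
```python
from h import *
c=snap('wrist','w2'); dirs(); go([0.46,-0.245,0.2]); print(get_obs()['joint_pos'])
```

```text
x [ 0.008 -0.004 -1.   ] y [ 0.26   0.965 -0.002] z [ 0.965 -0.26   0.009]
t 1.9167 p [ 0.4631 -0.2819  0.1886] shift [-0.0116  0.0348 -0.0125]
[-5.47174787e-01  3.17849995e-01  9.85521049e-02  1.34205679e+00
  5.43909122e-04 -2.83719094e-01]
```

View pics/w2.png

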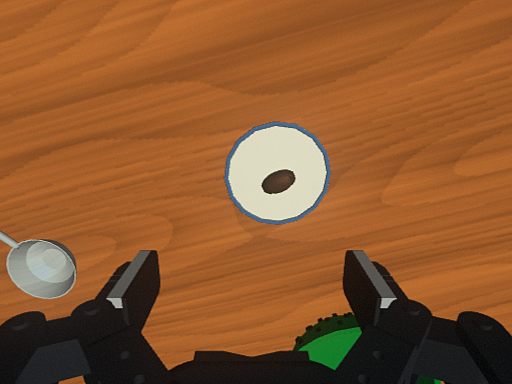

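Run:
```python
from h import *
crop('w2',215,110,345,230,5,'w2c')
```

```text
(no output)
```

View pics/w2c.png

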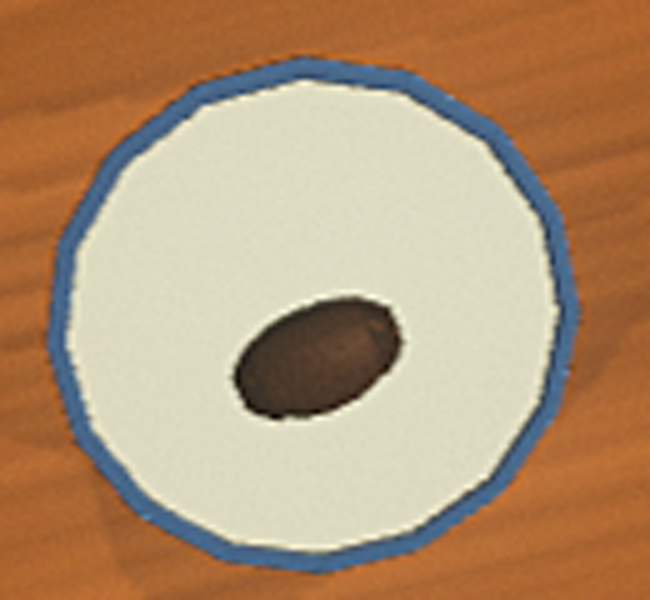

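```bash
cat >> h.py <<'E'
def nutfit(fn,x0,y0,x1,y1,z,thr=90):
    c=np.load('pics/'+fn+'.npz'); g=c['frame'][y0:y1,x0:x1].astype(int)
    m=(g.max(2)<thr); n,l,s,ce=cv2.connectedComponentsWithStats(m.astype('uint8')); i=1+s[1:,4].argmax()
    v,u=np.nonzero(l==i); P=np.array([ray(c,a+x0,b+y0,z) for a,b in zip(u,v)])[:,:2]
    ce=P.mean(0); w,V=np.linalg.eigh(np.cov((P-ce).T)); d=V[:,1]; q=(P-ce)@V
    print('n',len(u),'c',ce.round(4),'ang',np.degrees(np.arctan2(d[1],d[0])).round(1),'ext',np.ptp(q,axis=0).round(4)); return ce,d
E
python3 - <<'E'
from h import *
nutfit('w2',250,155,310,205,0.012); nutfit('w2',250,155,310,205,0.018)
o,p,R=st(); y=R[:,1]; print('tool y ang',np.degrees(np.arctan2(y[1],y[0])))
E
```

```text
n 500 c [ 0.4929 -0.2517] ang 101.4 ext [0.0253 0.0393]
n 500 c [ 0.4911 -0.2518] ang 101.4 ext [0.0249 0.0386]
tool y ang 74.90468786607252
```

Nutmeg at about (0.492, -0.251), length axis at 101°. Before choosing the grasp height I'll look closely at the cracker.

>>> arm_command(motion=[{"x": 0,"y": 0.037,"z": -0.013,"roll": 0,"fingers": 1},{"x": 0,"y": 0.037,"z": -0.013,"roll": 0,"fingers": 1},{"x": 0,"y": 0.037,"z": -0.013,"roll": 0,"fingers": 1},{"x": 0,"y": 0.037,"z": -0.013,"roll": 0,"fingers": 1},{"x": 0,"y": 0.037,"z": -0.013,"roll": 0,"fingers": 1},{"x": 0,"y": 0.037,"z": -0.013,"roll": 0,"fingers": 1},{"x": 0,"y": 0.037,"z": -0.013,"roll": 0,"fingers": 1},{"x": 0,"y": 0.037,"z": -0.013,"roll": 0,"fingers": 1},{"x": 0,"y": 0.037,"z": -0.013,"roll": 0,"fingers": 1},{"x": 0,"y": 0.015,"z": -0.005,"roll": 0,"fingers": 1},{"x": 0,"y": 0,"z": 0,"roll": 0,"fingers": 1}])

```text
clock: 2.83
eef_pos: [0.4377, 0.0942, 0.1794]
tool_rot: [0.098, 0.699, -0.1, 0.701]
ft_force: [-0.4, -0.3, -0.4]
grip_width: 0.0853
```

Run:
```python
from h import *
c=snap('wrist','w3'); dirs(); go([0.44,0.07,0.18])
```

```text
x [ 0.002 -0.003 -1.   ] y [ 0.278  0.96  -0.003] z [ 0.96  -0.278  0.002]
t 2.8833 p [0.4376 0.093  0.1794] shift [-0.0005 -0.0215  0.0087]
```

View pics/w3.png

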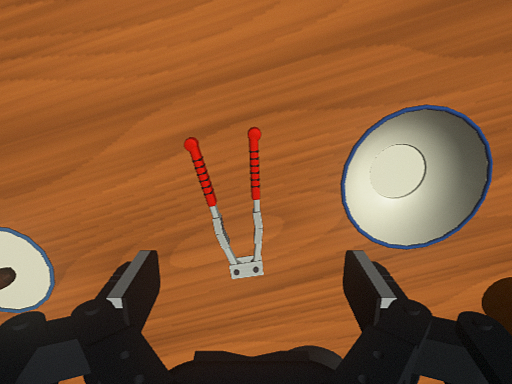

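Run:
```python
from h import *
crop('w3',170,190,290,290,6,'w3c')
crop('w3',170,110,290,210,6,'w3d')
```

```text
(no output)
```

View pics/w3c.png

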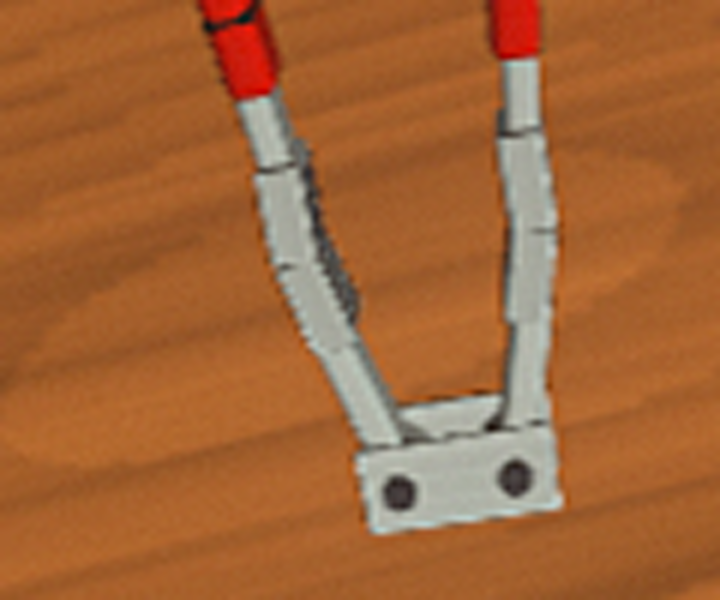

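View pics/w3d.png

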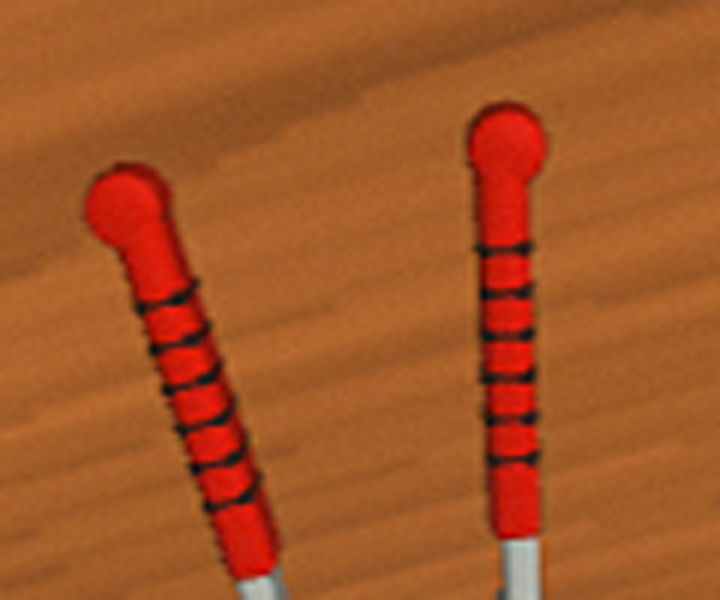

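Run:
```python
from h import *
c=np.load('pics/w3.npz')
p1=ray(c,236.5,272,.018);p2=ray(c,255.8,269.7,.018)
b1=ray(c,191.3,144.2,.015);b2=ray(c,254.5,133.8,.015)
m=(p1+p2)/2;h=(b1+b2)/2
print(p1,p2,np.linalg.norm(p1-p2),b1,b2,np.linalg.norm(b1-b2))
d=h-m; print('origin',m,'len',np.linalg.norm(d),'ang',np.degrees(np.arctan2(d[1],d[0])), 'pin perp', np.degrees(np.arctan2(*(p1-p2)[[1,0]]))+90)
a=d/np.linalg.norm(d)
for q in (.054,.057,.125): print(q,(m+a*q).round(4))
print('bowl floor',ray(c,398,171,.005).round(3))
f=c['frame'].astype(int)
# bowl rim blue
B=(f[:,:,2]-f[:,:,0]>30); v,u=np.nonzero(B); k=(u>330)&(u<500)&(v>95)&(v<255); P=np.array([ray(c,x,y,.048)[:2] for x,y in zip(u[k],v[k])]).astype(np.float32)
print('rim',cv2.fitEllipse(P))
S=np.load('pics/scene0.npz');D=np.load('pics/side0.npz')
go([0.492,-0.251,0.10])
```

```text
[0.56294193 0.03880648 0.018     ] [0.56639193 0.06250601 0.018     ] 0.02394933069639839 [0.39891668 0.03715499 0.015     ] [0.40716422 0.10626473 0.015     ] 0.06960012918121501
origin [0.56466693 0.05065625 0.018     ] len 0.1630195504218946 ang 172.5783888770754 pin perp -8.282526530661016
0.054 [0.5111 0.0576 0.017 ]
0.057 [0.5082 0.058  0.017 ]
0.125 [0.4407 0.0668 0.0157]
bowl floor [0.495 0.253 0.005]
rim ((0.49497663974761963, 0.2517232894897461), (0.14783747494220734, 0.14814169704914093), 168.5845184326172)
t 2.8833 p [0.4376 0.093  0.1794] shift [ 0.0806 -0.3151  0.1478]
```

>>> arm_command(motion=[{"x": 0,"y": -0.034,"z": 0.016,"roll": 0,"fingers": 1},{"x": 0,"y": -0.034,"z": 0.016,"roll": 0,"fingers": 1},{"x": 0,"y": -0.034,"z": 0.016,"roll": 0,"fingers": 1},{"x": 0,"y": -0.034,"z": 0.016,"roll": 0,"fingers": 1},{"x": 0,"y": -0.034,"z": 0.016,"roll": 0,"fingers": 1},{"x": 0,"y": -0.034,"z": 0.016,"roll": 0,"fingers": 1},{"x": 0,"y": -0.034,"z": 0.016,"roll": 0,"fingers": 1},{"x": 0,"y": -0.034,"z": 0.016,"roll": 0,"fingers": 1},{"x": 0,"y": -0.034,"z": 0.016,"roll": 0,"fingers": 1},{"x": 0,"y": 0,"z": 0,"roll": 0,"fingers": 1},{"x": 0,"y": 0,"z": 0,"roll": -0.12,"fingers": 1},{"x": 0,"y": 0,"z": 0,"roll": -0.12,"fingers": 1},{"x": 0,"y": 0,"z": 0,"roll": -0.12,"fingers": 1},{"x": 0,"y": 0,"z": 0,"roll": -0.12,"fingers": 1},{"x": 0,"y": 0,"z": 0,"roll": 0,"fingers": 1}])

```text
clock: 4.13
eef_pos: [0.4809, -0.2754, 0.1766]
tool_rot: [-0.073, 0.706, 0.068, 0.701]
ft_force: [-0.2, 0.5, -0.4]
grip_width: 0.0856
```

Run:
```python
from h import *
R=dirs(); print(np.degrees(np.arctan2(R[1,1],R[0,1]))); go([0.492,-0.251,0.06])
```

```text
x [-0.006 -0.007 -1.   ] y [-0.198  0.98  -0.006] z [ 0.98   0.198 -0.008]
101.39471734624883
t 4.1333 p [ 0.4809 -0.2754  0.1766] shift [0.1163 0.0224 0.0166]
```

>>> arm_command(motion=[{"x": 0.029,"y": 0.0056,"z": 0.0041,"roll": 0,"fingers": 1},{"x": 0.029,"y": 0.0056,"z": 0.0041,"roll": 0,"fingers": 1},{"x": 0.029,"y": 0.0056,"z": 0.0041,"roll": 0,"fingers": 1},{"x": 0.02,"y": 0.0056,"z": 0.0041,"roll": 0,"fingers": 1},{"x": 0,"y": 0,"z": 0,"roll": 0,"fingers": 1},{"x": 0,"y": 0,"z": 0,"roll": 0,"fingers": 1}])

```text
clock: 4.63
eef_pos: [0.4894, -0.2561, 0.0679]
tool_rot: [-0.065, 0.706, 0.057, 0.703]
ft_force: [0.6, -1.2, 1.0]
grip_width: 0.0853
```

Run:
```python
from h import *
R=dirs(); print(np.degrees(np.arctan2(R[1,1],R[0,1]))); go([0.492,-0.251,0.009])
snap('wrist','w4');
```

```text
x [-0.004 -0.012 -1.   ] y [-0.171  0.985 -0.011] z [ 0.985  0.171 -0.006]
99.82969821643627
t 4.6333 p [ 0.4894 -0.2561  0.0679] shift [0.0588 0.0052 0.0038]
```

View pics/w4.png

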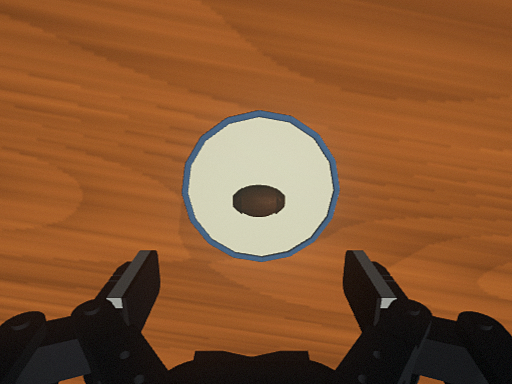

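Run:
```python
from h import *
nutfit('w4',220,175,300,225,0.015)
o,p,R=st();print(p)
```

```text
n 1242 c [ 0.492  -0.2512] ang 100.6 ext [0.0256 0.0398]
[ 0.4892737  -0.25605796  0.06799311]
```

>>> arm_command(motion=[{"x": 0.025,"y": 0.0025,"z": 0.002,"roll": -0.01,"fingers": 1},{"x": 0.025,"y": 0.0025,"z": 0.001,"roll": 0,"fingers": 1},{"x": 0.008,"y": 0,"z": 0,"roll": 0,"fingers": 1},{"x": 0,"y": 0,"z": 0,"roll": 0,"fingers": 1}])

```text
clock: 5.02
eef_pos: [0.4962, -0.2566, 0.0165]
tool_rot: [-0.069, 0.702, 0.055, 0.707]
ft_force: [0.8, 0.1, 0.5]
grip_width: 0.0851
```

Run:
```python
from h import *
R=dirs(); print(np.degrees(np.arctan2(R[1,1],R[0,1]))); go([0.492,-0.2512,0.009])
snap('wrist','w5');
```

```text
x [ 0.008 -0.019 -1.   ] y [-0.174  0.985 -0.02 ] z [0.985 0.174 0.005]
100.02832840082817
t 5.0167 p [ 0.4962 -0.2566  0.0165] shift [ 0.0074  0.0062 -0.0033]
```

View pics/w5.png

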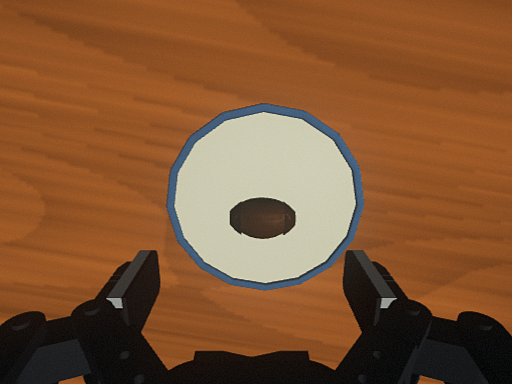

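>>> arm_command(motion=[{"x": 0.007,"y": 0.005,"z": -0.003,"roll": 0,"fingers": 1},{"x": 0,"y": 0.001,"z": 0,"roll": 0,"fingers": 1}])

```text
clock: 5.23
eef_pos: [0.4943, -0.2531, 0.0129]
tool_rot: [-0.069, 0.7, 0.053, 0.708]
ft_force: [-2.0, 0.6, -1.4]
grip_width: 0.0857
```

Run:
```python
from h import *
R=dirs(); go([0.492,-0.2512,0.009])
```

```text
x [ 0.013 -0.022 -1.   ] y [-0.172  0.985 -0.023] z [0.985 0.173 0.009]
t 5.2333 p [ 0.4943 -0.2531  0.0129] shift [ 0.0038  0.0023 -0.002 ]
```

>>> arm_command(motion=[{"x": 0.004,"y": 0.002,"z": -0.002,"roll": 0,"fingers": 0.7},{"x": 0.001,"y": 0,"z": 0,"roll": 0,"fingers": 0.55},{"x": 0,"y": 0,"z": 0,"roll": 0,"fingers": 0.2},{"x": 0,"y": 0,"z": 0,"roll": 0,"fingers": 0.2},{"x": 0,"y": 0,"z": 0,"roll": 0,"fingers": 0.2},{"x": 0,"y": 0,"z": 0,"roll": 0,"fingers": 0.2},{"x": 0,"y": 0,"z": 0,"roll": 0,"fingers": 0.2}])

```text
clock: 5.82
eef_pos: [0.4943, -0.2526, 0.0115]
tool_rot: [-0.07, 0.698, 0.052, 0.711]
ft_force: [0.1, 0.4, 1.5]
grip_width: 0.0173
```

Run:
```python
from h import *
R=dirs(); go([0.492,-0.2512,0.009]); print(get_obs()['grip_width'])
snap('wrist','w6');
```

```text
x [ 0.02  -0.025 -0.999] y [-0.172  0.985 -0.028] z [0.985 0.172 0.015]
t 5.8167 p [ 0.4943 -0.2526  0.0115] shift [ 0.0024  0.0018 -0.0021]
0.01725772254474818
```

View pics/w6.png

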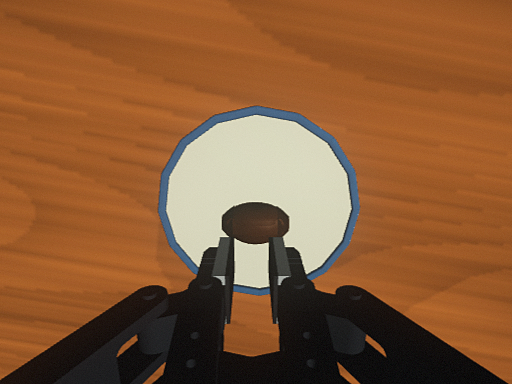

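The gripper shut to 17 mm and missed the nutmeg, which is still at (256,222) in the image; the fingers are just in front of it at (255,240). I'll work out the offset.

Run:
```python
from h import *
c=np.load('pics/w6.npz'); o,p,R=st()
print('tcp px',proj(c,p), 'grasp px',proj(c,p-R[:,0]*.019))
print('nut at TCP est', proj(c,[0.492,-0.2512,0.027]),proj(c,[0.492,-0.2512,0.003]))
nutfit('w6',215,195,300,236,0.015,80)
snap('side','d6'); snap('scene','s6')
crop('d6',180,200,280,300,6,'d6c')
```

```text
tcp px [[251.18586814 223.36914296]] grasp px [[251.20585529 236.96715331]]
nut at TCP est [[253.56404473 231.39792535]] [[254.32247207 214.95325282]]
n 1664 c [ 0.4902 -0.2522] ang 103.1 ext [0.0223 0.0402]
```

View pics/d6c.png

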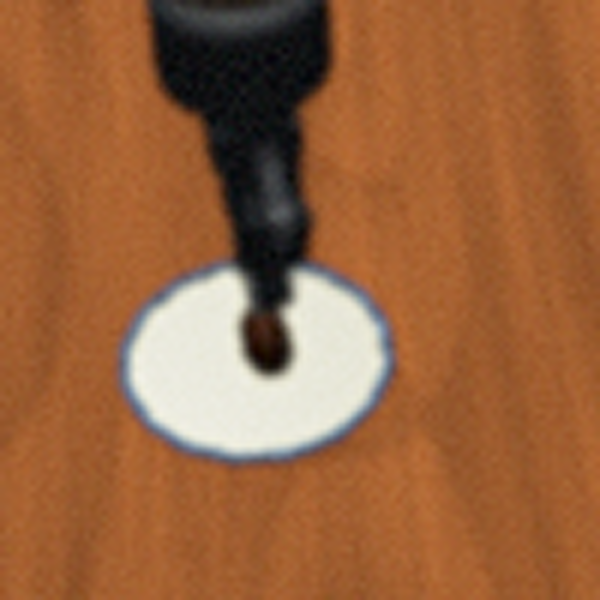

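Run:
```python
from h import *
c=np.load('pics/d6.npz'); o,p,R=st(); w=np.load('pics/w6.npz'); s=np.load('pics/s6.npz')
for b in (0,.01,.02,.03): q=p-R[:,0]*b; print(b,q.round(4),'side',proj(c,q).round(1),'wrist L/R',proj(w,[q+R[:,1]*.0086,q-R[:,1]*.0086]).round(1).tolist(),'scene',proj(s,q).round(1))
crop('w6',190,180,330,310,5,'w6c'); crop('s6',185,140,245,200,10,'s6c'); print(o['ft_force'],o['grip_width'],p)
```

```text
0 [ 0.4942 -0.2525  0.0114] side [[224.9 257.5]] wrist L/R [[265.2, 223.2], [237.3, 223.2]] scene [[215.1 170.3]]
0.01 [ 0.4941 -0.2523  0.0214] side [[224.6 254.9]] wrist L/R [[266.0, 230.0], [236.6, 230.0]] scene [[215.  168.2]]
0.02 [ 0.4939 -0.2521  0.0314] side [[224.4 252.3]] wrist L/R [[266.8, 237.5], [235.9, 237.5]] scene [[214.9 166. ]]
0.03 [ 0.4937 -0.2518  0.0414] side [[224.1 249.6]] wrist L/R [[267.6, 246.0], [235.0, 246.0]] scene [[214.8 163.9]]
[-0.31797898 -0.15592187 -0.55654081] 0.017218246153317483 [ 0.49424563 -0.25254788  0.01137856]
```

View pics/w6c.png

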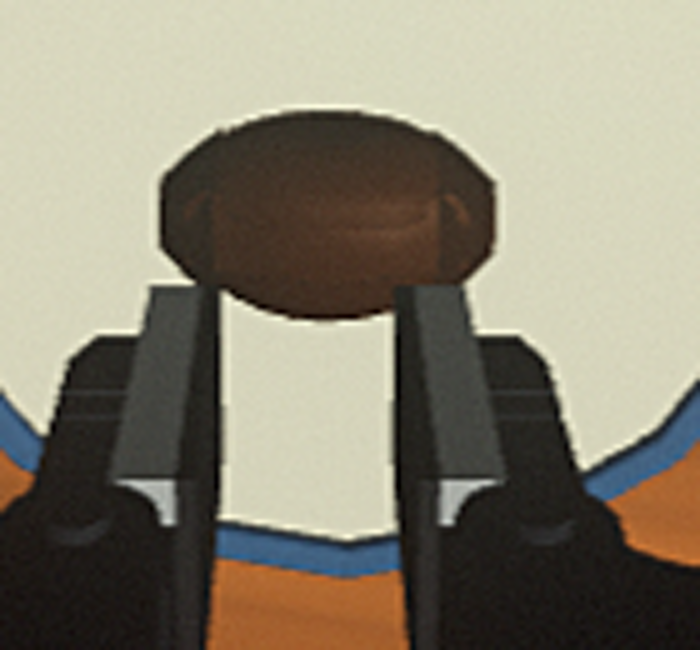

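View pics/s6c.png

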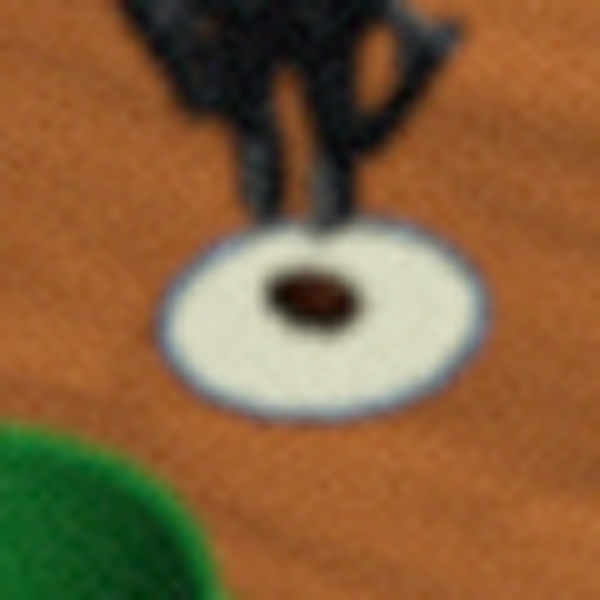

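All three views put the fingertips about 30–35 mm above the reported TCP: (214.5,162.5) in the scene view against a predicted 170. They simply shut above the nutmeg. I'll reopen and go down guardedly, watching force and pictures.

>>> arm_command(motion=[{"x": 0,"y": 0,"z": 0,"roll": 0,"fingers": 0.7},{"x": 0,"y": 0.001,"z": -0.002,"roll": 0,"fingers": 0.7},{"x": 0,"y": 0,"z": 0,"roll": 0,"fingers": 0.7},{"x": 0,"y": 0,"z": 0,"roll": 0,"fingers": 0.7},{"x": 0.007,"y": 0,"z": 0,"roll": 0,"fingers": 0.7},{"x": 0.007,"y": 0,"z": 0,"roll": 0,"fingers": 0.7}])

```text
clock: 6.47
eef_pos: [0.4933, -0.2528, -0.0022]
tool_rot: [-0.071, 0.697, 0.051, 0.711]
ft_force: [0.0, -0.6, -0.3]
grip_width: 0.0599
```

Run:
```python
from h import *
R=dirs(); go([0.492,-0.2512,0.00]); o=get_obs();print(o['grip_width'],o['ft_force'])
snap('wrist','w7'); snap('scene','s7');crop('s7',185,140,245,200,10,'s7c')
```

```text
x [ 0.022 -0.026 -0.999] y [-0.172  0.985 -0.029] z [0.985 0.172 0.017]
t 6.4667 p [ 0.4933 -0.2528 -0.0022] shift [-0.0022  0.0017 -0.001 ]
0.05986415462123815 [ 0.03894129 -0.60961931 -0.28125721]
```

View pics/w7.png

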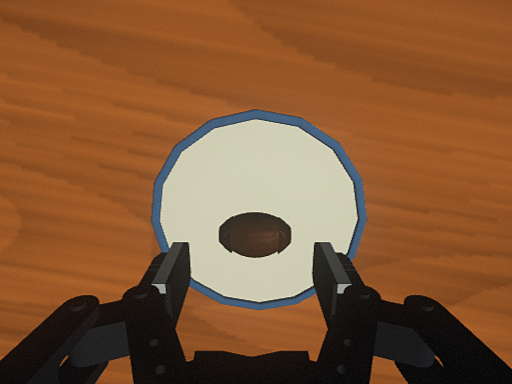

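View pics/s7c.png

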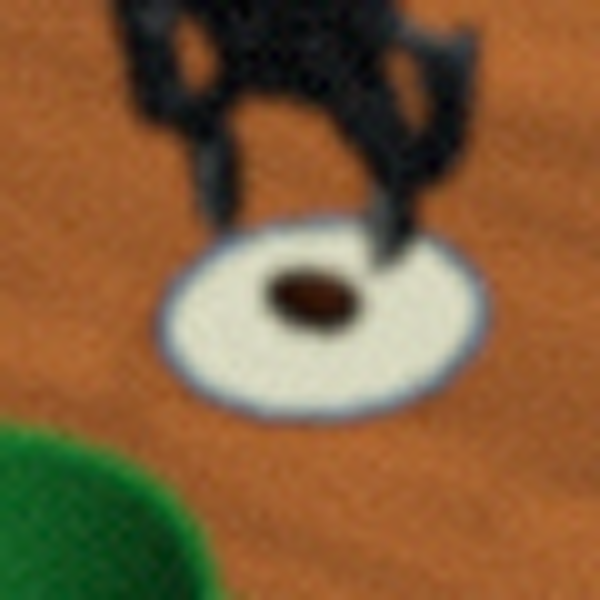

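```bash
cat >> h.py <<'E'
def tri(c1,a,c2,b):
    Ps=[]
    for c in (c1,c2):
        R,_=cv2.Rodrigues(np.array(c['rvec'],float)); Ps.append(np.array(c['intrinsics'])@np.c_[R,np.array(c['tvec'],float).ravel()])
    X=cv2.triangulatePoints(Ps[0],Ps[1],np.array(a,float).reshape(2,1),np.array(b,float).reshape(2,1)).ravel(); return X[:3]/X[3]
E
python3 - <<'E'
from h import *
a,b=np.load('pics/s6.npz'),np.load('pics/d6.npz')
print('tips6',tri(a,(214.5,162.5),b,(224.7,250.8)),tri(a,(215.0,163),b,(224.7,250.8)))
d=snap('side','d7'); s=np.load('pics/s7.npz')
crop('d7',180,200,280,300,6,'d7c')
E
```

```text
tips6 [ 0.49307501 -0.25599297  0.04342992] [ 0.49299263 -0.25411983  0.0416033 ]
```

View pics/d7c.png

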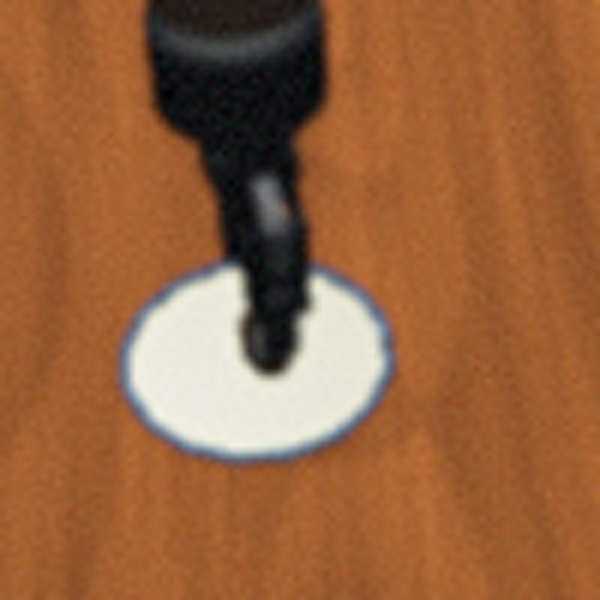

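Triangulation puts the tips at (0.493, -0.255, 0.042) while the TCP read z = 0.011. The reported height is therefore about 31 mm too low, with the lateral position sound. I'll go down by that measure.

>>> arm_command(motion=[{"x": 0.007,"y": 0.001,"z": -0.001,"roll": 0,"fingers": 0.7},{"x": 0.007,"y": 0.001,"z": 0,"roll": 0,"fingers": 0.7},{"x": 0.004,"y": 0,"z": 0,"roll": 0,"fingers": 0.7},{"x": 0,"y": 0,"z": 0,"roll": 0,"fingers": 0.7}])

```text
clock: 6.95
eef_pos: [0.4912, -0.2508, -0.023]
tool_rot: [-0.07, 0.698, 0.052, 0.71]
ft_force: [-0.8, -0.4, 0.2]
grip_width: 0.0598
```

Run:
```python
from h import *
R=dirs(); go([0.492,-0.2512,-0.02]); o=get_obs();print(o['grip_width'],o['ft_force'])
snap('wrist','w8'); snap('scene','s8');crop('s8',185,140,245,200,10,'s8c')
```

```text
x [ 0.02  -0.025 -1.   ] y [-0.172  0.985 -0.028] z [0.985 0.172 0.015]
t 6.95 p [ 0.4912 -0.2508 -0.023 ] shift [-0.003  -0.0006  0.0007]
0.05983959515020808 [-0.76193132 -0.38555429  0.21465831]
```

View pics/w8.png

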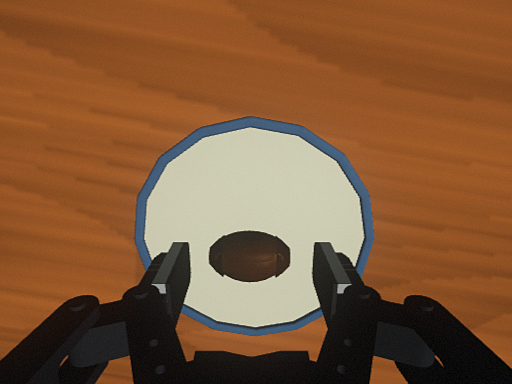

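View pics/s8c.png

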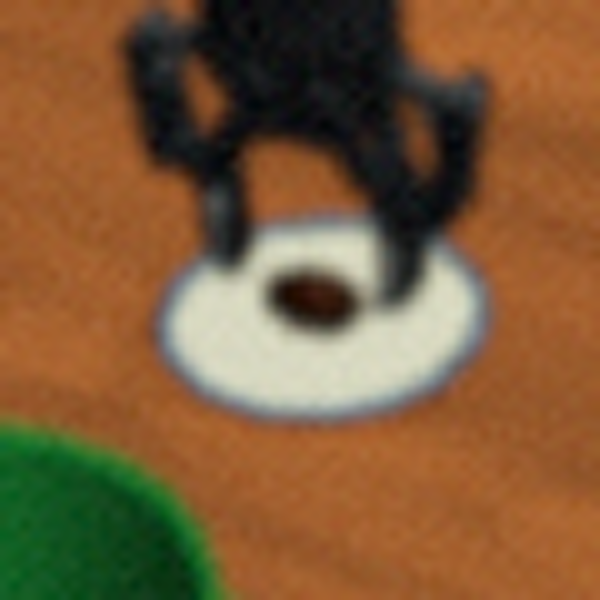

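>>> arm_command(motion=[{"x": 0.006,"y": 0,"z": 0,"roll": 0,"fingers": 0.7},{"x": 0,"y": 0,"z": 0,"roll": 0,"fingers": 0.6},{"x": 0,"y": 0,"z": 0,"roll": 0,"fingers": 0.5},{"x": 0,"y": 0,"z": 0,"roll": 0,"fingers": 0.35},{"x": 0,"y": 0,"z": 0,"roll": 0,"fingers": 0.35},{"x": 0,"y": 0,"z": 0,"roll": 0,"fingers": 0.3}])

```text
clock: 7.55
eef_pos: [0.4932, -0.2518, -0.0273]
tool_rot: [-0.071, 0.697, 0.051, 0.712]
ft_force: [-0.5, -1.2, 0.0]
grip_width: 0.0372
```

Run:
```python
from h import *
R=dirs(); go([0.492,-0.2512,-0.02]); o=get_obs();print(o['grip_width'],o['ft_force'])
snap('wrist','w9')
```

```text
x [ 0.023 -0.026 -0.999] y [-0.172  0.985 -0.03 ] z [0.985 0.172 0.018]
t 7.55 p [ 0.4932 -0.2518 -0.0273] shift [-0.0074  0.0006 -0.0009]
0.03715915907566683 [-0.47061204 -1.23340366  0.03334427]
```

View pics/w9.png

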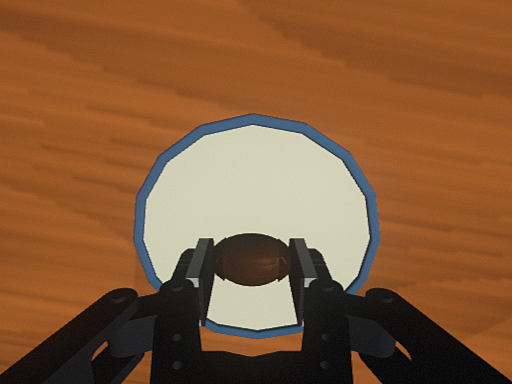

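>>> arm_command(motion=[{"x": 0,"y": 0,"z": 0,"roll": 0,"fingers": 0.2},{"x": -0.02,"y": 0,"z": 0,"roll": 0,"fingers": 0.2},{"x": -0.04,"y": 0,"z": 0,"roll": 0,"fingers": 0.2},{"x": -0.04,"y": 0,"z": 0,"roll": 0,"fingers": 0.2},{"x": -0.02,"y": 0,"z": 0,"roll": 0,"fingers": 0.2}])

```text
clock: 8.02
eef_pos: [0.4842, -0.2457, 0.0889]
tool_rot: [-0.068, 0.703, 0.054, 0.706]
ft_force: [1.2, -1.2, 0.0]
grip_width: 0.0364
```

Run:
```python
from h import *
R=dirs(); go([0.509,0.058,0.12]); o=get_obs();print(o['grip_width'],o['ft_force'])
snap('wrist','w10');crop('w10',170,180,340,320,4,'w10c')
```

```text
x [ 0.007 -0.018 -1.   ] y [-0.172  0.985 -0.019] z [0.985 0.172 0.004]
t 8.0167 p [ 0.4842 -0.2457  0.0889] shift [-0.0365  0.2942  0.0768]
0.036413300185891014 [ 1.17784879 -1.20637269  0.0461892 ]
```

View pics/w10c.png

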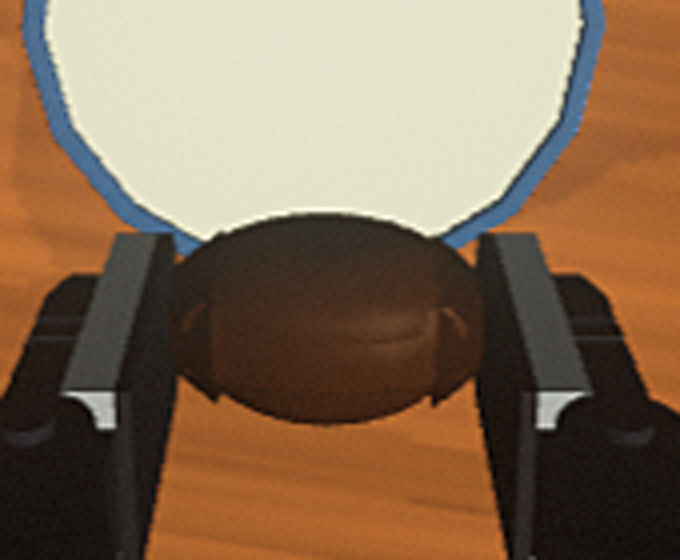

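>>> arm_command(motion=[{"x": -0.004,"y": 0.0365,"z": 0.0095,"roll": 0,"fingers": 0.2},{"x": 0,"y": 0.0365,"z": 0.0095,"roll": 0,"fingers": 0.2},{"x": 0,"y": 0.0365,"z": 0.0095,"roll": 0,"fingers": 0.2},{"x": 0,"y": 0.0365,"z": 0.0095,"roll": 0,"fingers": 0.2},{"x": 0,"y": 0.0365,"z": 0.0095,"roll": 0,"fingers": 0.2},{"x": 0,"y": 0.0365,"z": 0.0095,"roll": 0,"fingers": 0.2},{"x": 0,"y": 0.0365,"z": 0.0095,"roll": 0,"fingers": 0.2},{"x": 0,"y": 0.03,"z": 0.008,"roll": 0,"fingers": 0.2},{"x": 0,"y": 0,"z": 0,"roll": -0.114,"fingers": 0.2},{"x": 0,"y": 0,"z": 0,"roll": -0.114,"fingers": 0.2},{"x": 0,"y": 0,"z": 0,"roll": -0.114,"fingers": 0.2},{"x": 0,"y": 0,"z": 0,"roll": -0.114,"fingers": 0.2},{"x": 0,"y": 0,"z": 0,"roll": -0.114,"fingers": 0.2},{"x": 0,"y": 0,"z": 0,"roll": -0.114,"fingers": 0.2},{"x": 0,"y": 0,"z": 0,"roll": -0.114,"fingers": 0.2},{"x": 0,"y": 0,"z": 0,"roll": -0.114,"fingers": 0.2},{"x": 0,"y": 0,"z": 0,"roll": -0.114,"fingers": 0.2},{"x": 0,"y": 0,"z": 0,"roll": -0.114,"fingers": 0.2},{"x": 0,"y": 0,"z": 0,"roll": -0.114,"fingers": 0.2},{"x": 0,"y": 0,"z": 0,"roll": 0,"fingers": 0.2}])

```text
clock: 9.73
eef_pos: [0.5143, 0.0597, 0.088]
tool_rot: [-0.49, 0.521, 0.467, 0.519]
ft_force: [-0.2, -0.4, 0.3]
grip_width: 0.0371
```

Run:
```python
from h import *
R=dirs(); print(np.degrees(np.arctan2(R[1,1],R[0,1])))
go([0.5092,0.0585,0.05]); o=get_obs();print(o['grip_width'],o['ft_force'],o['joint_pos'])
snap('wrist','w11')
```

```text
x [ 0.021 -0.026 -0.999] y [-0.996  0.082 -0.023] z [ 0.083  0.996 -0.024]
175.2671750059315
t 9.7333 p [0.5143 0.0597 0.088 ] shift [ 0.0379  0.0059 -0.0007]
0.03706131389862635 [-0.1801355  -0.38458506  0.3370454 ] [ 0.13435517  0.33130438 -0.15523219  1.06731769 -0.02836848 -1.35380562]
```

View pics/w11.png

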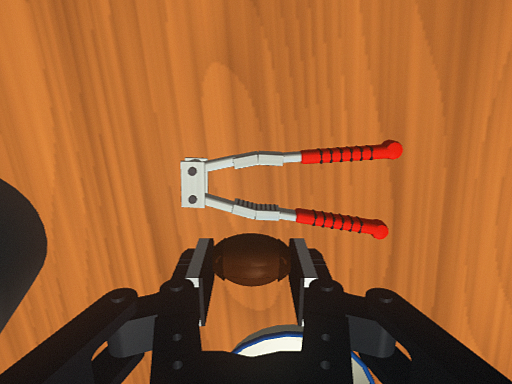

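Run:
```python
from h import *
crop('w11',170,130,410,250,3.3,'w11c')
```

```text
(no output)
```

View pics/w11c.png

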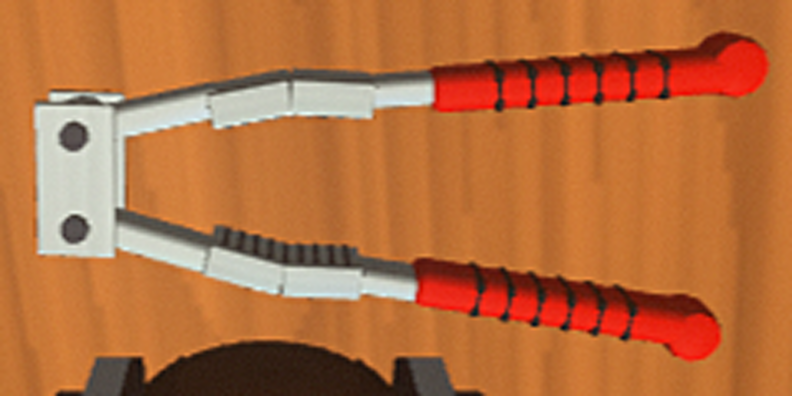

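```bash
python3 - <<'E'
from h import *
c=np.load('pics/w11.npz')
f=lambda u,v,z:ray(c,170+u/3.3,130+v/3.3,z)
p1=f(73,135,.018);p2=f(75,229,.018);b1=f(740,65,.015);b2=f(694,330,.015)
m=(p1+p2)/2;h=(b1+b2)/2;d=h-m
print(m,h,np.linalg.norm(d),np.linalg.norm(p1-p2),np.linalg.norm(b1-b2),'ang',np.degrees(np.arctan2(d[1],d[0])))
# jaw: ends top edges
for n,q in [('jaw1 start',(210,100)),('jaw1 end',(372,118)),('j2start',(208,250)),('j2end',(362,270))]:
  P=f(*q,.018); r=(P-m)[:2]; a=(d/np.linalg.norm(d))[:2]; print(n,(r@a).round(4),(r@np.array([-a[1],a[0]])).round(4))
# nutmeg rel. to tool axis
o,p,R=st(); print([ (b,proj(c,p-R[:,0]*b).round(1)) for b in (.03,.042,.05,.054)])
E
crop() { :; }
python3 - <<'E'
import sys; sys.path.insert(0,'.')
import os; os.chdir('.')
from h import *
crop('w11',180,220,320,310,5,'w11d')
E
```

```text
[0.56348728 0.05094854 0.018     ] [0.4032959  0.06917815 0.015     ] 0.16125320530283696 0.024416663551727315 0.06938820698375738 ang 173.50772965098994
jaw1 start 0.0338 0.0222
jaw1 end 0.0735 0.0191
j2start 0.0338 -0.0165
j2end 0.0732 -0.0204
[(0.03, array([[250.6, 245.9]])), (0.042, array([[250.5, 257.4]])), (0.05, array([[250.5, 266. ]])), (0.054, array([[250.5, 270.6]]))]
```

View pics/w11d.png

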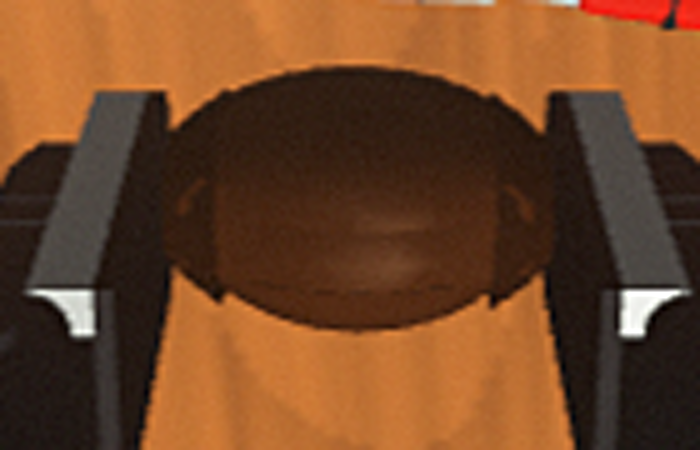

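Run:
```python
from h import *
go([0.5104,0.0569,0.0])
```

```text
t 9.7833 p [0.5143 0.0597 0.088 ] shift [ 0.0879  0.0056 -0.0011]
```

>>> arm_command(motion=[{"x": 0.03,"y": 0.002,"z": 0,"roll": 0.02,"fingers": 0.2},{"x": 0.03,"y": 0.002,"z": -0.001,"roll": 0.02,"fingers": 0.2},{"x": 0.018,"y": 0.001,"z": 0,"roll": 0,"fingers": 0.2},{"x": 0,"y": 0,"z": 0,"roll": 0,"fingers": 0.2},{"x": 0,"y": 0,"z": 0,"roll": 0,"fingers": 0.2}])

```text
clock: 10.2
eef_pos: [0.5133, 0.0575, 0.0091]
tool_rot: [-0.476, 0.533, 0.45, 0.536]
ft_force: [-0.9, -0.4, 0.3]
grip_width: 0.0367
```

Run:
```python
from h import *
R=dirs(); print(np.degrees(np.arctan2(R[1,1],R[0,1])))
go([0.5104,0.0569,-0.029]); snap('wrist','w12')
o,p,R=st(); q=p-R[:,0]*.042; a=np.radians(172.8); r=q[:2]-[.564,.051]; print('nut in cracker',r@[np.cos(a),np.sin(a)],r@[-np.sin(a),np.cos(a)])
```

```text
x [ 0.026 -0.025 -0.999] y [-0.989  0.143 -0.03 ] z [ 0.143  0.989 -0.021]
171.78574939805804
t 10.2 p [0.5133 0.0575 0.0091] shift [ 0.038   0.0039 -0.0002]
nut in cracker 0.05258557955162044 -0.0009427881766390273
```

View pics/w12.png

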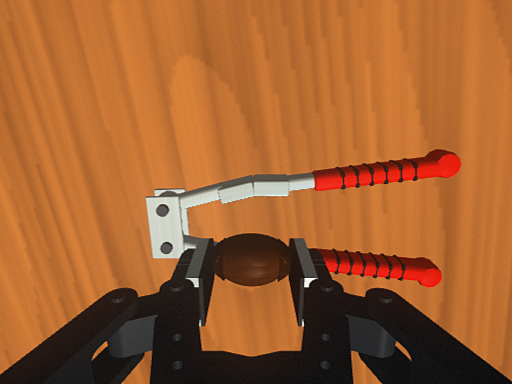

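>>> arm_command(motion=[{"x": 0.01,"y": 0.003,"z": 0,"roll": 0,"fingers": 0.2},{"x": 0.01,"y": 0.002,"z": 0,"roll": 0,"fingers": 0.2},{"x": 0,"y": 0,"z": 0,"roll": 0,"fingers": 0.2},{"x": 0,"y": 0,"z": 0,"roll": 0,"fingers": 0.2}])

```text
clock: 10.58
eef_pos: [0.5135, 0.0584, -0.0059]
tool_rot: [-0.476, 0.531, 0.447, 0.539]
ft_force: [0.1, 0.1, -0.9]
grip_width: 0.0368
```

```bash
cat >> h.py <<'E'
def nutc():
    o,p,R=st(); q=p-R[:,0]*.042; a=np.radians(172.8); r=q[:2]-[.564,.051]; print('nut in cracker',(r@[np.cos(a),np.sin(a)]).round(4),(r@[-np.sin(a),np.cos(a)]).round(4),'repz',p[2].round(4),'f',o['ft_force'].round(2),o['grip_width'].round(4), 'yaw',np.degrees(np.arctan2(R[1,1],R[0,1])).round(1))
E
python3 - <<'E'
from h import *
R=dirs(); nutc(); snap('wrist','w13')
E
```

```text
x [ 0.035 -0.024 -0.999] y [-0.989  0.146 -0.038] z [ 0.147  0.989 -0.019]Traceback (most recent call last):
  File "<stdin>", line 2, in <module>
  File "h.py", line 32, in nutc
    o,p,R=st(); q=p-R[:,0]*.042; a=np.radians(172.8); r=q[:2]-[.564,.051]; print('nut in cracker',(r@[np.cos(a),np.sin(a)]).round(4),(r@[-np.sin(a),np.cos(a)]).round(4),'repz',p[2].round(4),'f',o['ft_force'].round(2),o['grip_width'].round(4), 'yaw',np.degrees(np.arctan2(R[1,1],R[0,1])).round(1))
                                                                                                                                                                                                                         ^^^^^^^^^^^^^^^^^^^^^
AttributeError: 'float' object has no attribute 'round'
```

```bash
sed -i "s/o\['grip_width'\].round(4), 'yaw'/round(float(o['grip_width']),4), 'yaw'/; s/'f',o\['ft_force'\].round(2)/'f',np.round(o['ft_force'],2)/" h.py
python3 - <<'E'
from h import *
nutc(); snap('wrist','w13')
E
```

```text
nut in cracker 0.0526 -0.0018 repz -0.0059 f [ 0.14  0.09 -0.87] 0.0368 yaw 171.6
```

View pics/w13.png

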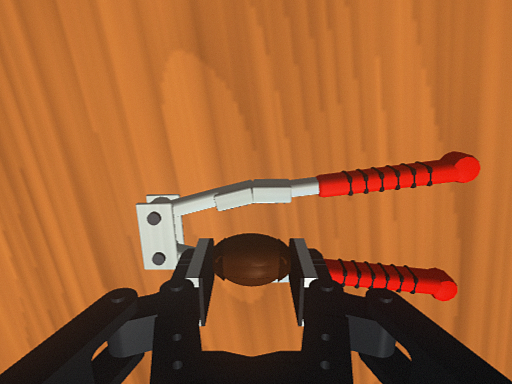

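>>> arm_command(motion=[{"x": 0.007,"y": 0.004,"z": -0.002,"roll": -0.01,"fingers": 0.2},{"x": 0.006,"y": 0.002,"z": -0.001,"roll": 0,"fingers": 0.2},{"x": 0,"y": 0,"z": 0,"roll": 0,"fingers": 0.2}])

```text
clock: 10.88
eef_pos: [0.5102, 0.0562, -0.0169]
tool_rot: [-0.48, 0.527, 0.449, 0.538]
ft_force: [-0.1, -0.4, -1.0]
grip_width: 0.0367
```

Run:
```python
from h import *
dirs();nutc(); snap('wrist','w14'); snap('scene','s14'); crop('s14',250,160,330,230,8,'s14c')
```

```text
x [ 0.041 -0.023 -0.999] y [-0.99   0.136 -0.044] z [ 0.137  0.99  -0.017]
nut in cracker 0.0558 0.0008 repz -0.0169 f [-0.12 -0.41 -1.04] 0.0367 yaw 172.2
```

View pics/w14.png

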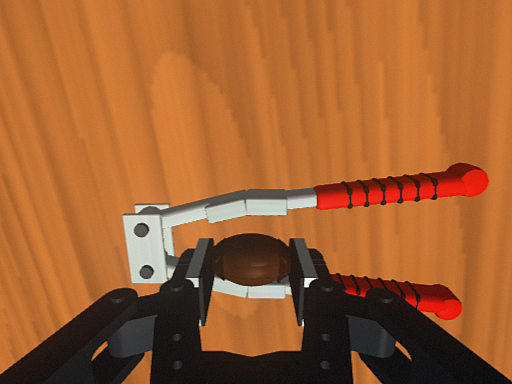

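View pics/s14c.png

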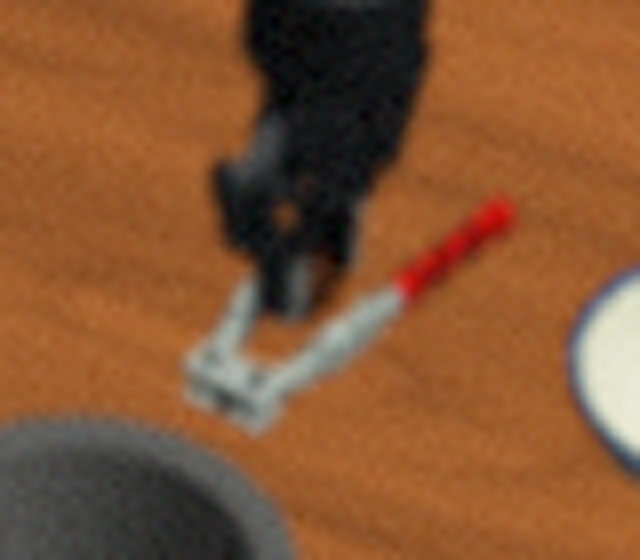

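>>> arm_command(motion=[{"x": 0.006,"y": 0,"z": 0,"roll": 0,"fingers": 0.2},{"x": 0.005,"y": 0,"z": 0,"roll": 0,"fingers": 0.2},{"x": 0.001,"y": 0,"z": 0,"roll": 0,"fingers": 0.2}])

```text
clock: 11.23
eef_pos: [0.5124, 0.0561, -0.0286]
tool_rot: [-0.481, 0.526, 0.448, 0.539]
ft_force: [0.7, -0.5, -0.4]
grip_width: 0.037
```

Run:
```python
from h import *
dirs();nutc()
```

```text
x [ 0.044 -0.023 -0.999] y [-0.99   0.136 -0.047] z [ 0.137  0.99  -0.016]
nut in cracker 0.0538 0.0007 repz -0.0286 f [ 0.66 -0.48 -0.36] 0.037 yaw 172.2
```

>>> arm_command(motion=[{"x": 0.001,"y": 0,"z": 0,"roll": 0,"fingers": 0.5},{"x": 0,"y": 0,"z": 0,"roll": 0,"fingers": 0.52},{"x": 0,"y": 0,"z": 0,"roll": 0,"fingers": 0.52},{"x": -0.005,"y": 0,"z": 0,"roll": 0,"fingers": 0.52},{"x": -0.01,"y": 0,"z": 0,"roll": 0,"fingers": 0.52},{"x": -0.02,"y": 0,"z": 0,"roll": 0,"fingers": 0.52},{"x": -0.03,"y": 0,"z": 0,"roll": 0,"fingers": 0.52},{"x": -0.03,"y": 0,"z": 0,"roll": 0,"fingers": 0.52}])

```text
clock: 11.9
eef_pos: [0.5018, 0.0575, 0.0631]
tool_rot: [-0.478, 0.531, 0.451, 0.535]
ft_force: [1.1, 0.6, 0.8]
grip_width: 0.0446
```

Run:
```python
from h import *
dirs();nutc();snap('wrist','w15'); snap('scene','s15'); crop('s15',250,160,330,230,8,'s15c')
```

```text
x [ 0.028 -0.025 -0.999] y [-0.99   0.136 -0.031] z [ 0.137  0.99  -0.021]
nut in cracker 0.0638 0.0005 repz 0.0631 f [1.08 0.61 0.81] 0.0446 yaw 172.2
```

View pics/w15.png

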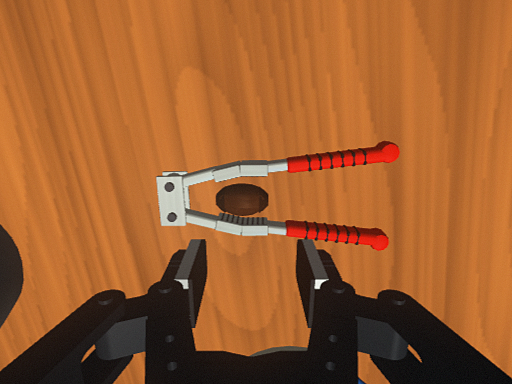

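View pics/s15c.png

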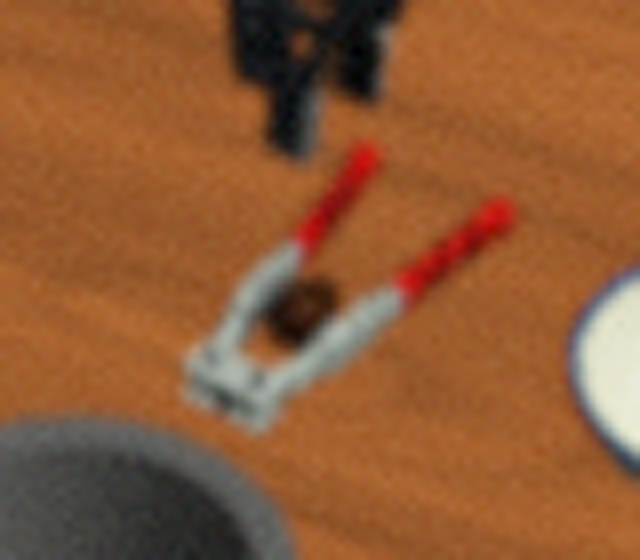

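The nutmeg at (242,199) stands between the jaws and the cracker has not moved. I'll check the numbers.

Run:
```python
from h import *
c=np.load('pics/w15.npz')
n,dn=nutfit('w15',210,178,272,216,.013,75)
p1=ray(c,169.2,187,.018);p2=ray(c,171.8,217,.018);b1=ray(c,391,151,.015);b2=ray(c,380,241,.015)
m=(p1+p2)/2;d=(b1+b2)/2-m;a=(d/np.linalg.norm(d))[:2]
print('origin',m,'ang',np.degrees(np.arctan2(a[1],a[0])),'len',np.linalg.norm(d),np.linalg.norm(b1-b2)); r=n-m[:2]; print('nut',r@a,r@[-a[1],a[0]]); print('squeeze',m[:2]+a*.125)
# tool target: yaw 82.8
go([*(m[:2]+a*.125),0.06])
```

```text
n 742 c [0.5101 0.0533] ang 173.8 ext [0.0225 0.0394]
origin [0.56377173 0.05107489 0.018     ] ang 173.62164703837556 len 0.16192074601727208 0.07073536993508424
nut 0.053563329142453146 0.0037272217607221287
squeeze [0.43956681 0.06495919]
t 12.0 p [0.5071 0.0582 0.0679] shift [ 0.005   0.0681 -0.0025]
```

>>> arm_command(motion=[{"x": 0,"y": 0.03,"z": 0,"roll": 0.119,"fingers": 1},{"x": 0,"y": 0.03,"z": 0,"roll": 0.119,"fingers": 1},{"x": 0,"y": 0.005,"z": 0,"roll": 0.119,"fingers": 1},{"x": 0,"y": 0,"z": 0,"roll": 0.119,"fingers": 1},{"x": 0,"y": 0,"z": 0,"roll": 0.119,"fingers": 1},{"x": 0,"y": 0,"z": 0,"roll": 0.119,"fingers": 1},{"x": 0,"y": 0,"z": 0,"roll": 0.119,"fingers": 1},{"x": 0,"y": 0,"z": 0,"roll": 0.119,"fingers": 1},{"x": 0,"y": 0,"z": 0,"roll": 0.119,"fingers": 1},{"x": 0,"y": 0,"z": 0,"roll": 0.119,"fingers": 1},{"x": 0,"y": 0,"z": 0,"roll": 0.119,"fingers": 1},{"x": 0,"y": 0,"z": 0,"roll": 0.119,"fingers": 1},{"x": 0,"y": 0,"z": 0,"roll": 0.08,"fingers": 1},{"x": 0,"y": 0,"z": 0,"roll": 0,"fingers": 1}])

```text
clock: 13.17
eef_pos: [0.4426, 0.073, 0.0736]
tool_rot: [0.047, 0.685, -0.058, 0.725]
ft_force: [0.0, 0.6, -0.0]
grip_width: 0.0851
```

Run:
```python
from h import *
dirs();nutc();go([0.4396,0.0655,0.0]);snap('wrist','w16')
```

```text
x [ 0.055 -0.021 -0.998] y [ 0.148  0.989 -0.012] z [ 0.987 -0.147  0.057]
nut in cracker 0.1256 -0.0072 repz 0.0736 f [ 0.    0.61 -0.01] 0.0851 yaw 81.5
t 13.1667 p [0.4426 0.073  0.0736] shift [ 0.0735 -0.0069 -0.0061]
```

View pics/w16.png

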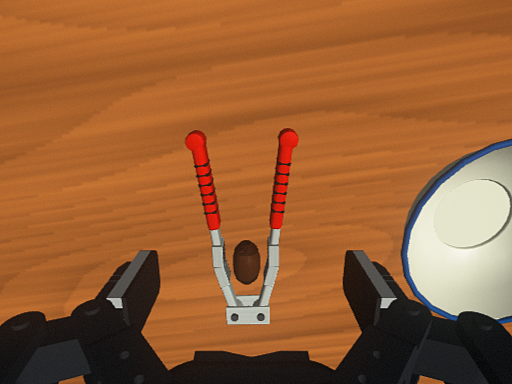

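>>> arm_command(motion=[{"x": 0.025,"y": -0.003,"z": -0.002,"roll": -0.015,"fingers": 1},{"x": 0.025,"y": -0.003,"z": -0.002,"roll": -0.015,"fingers": 1},{"x": 0.016,"y": -0.002,"z": -0.001,"roll": 0,"fingers": 1},{"x": 0,"y": 0,"z": 0,"roll": 0,"fingers": 0.92},{"x": 0,"y": 0,"z": 0,"roll": 0,"fingers": 0.92}])

```text
clock: 13.63
eef_pos: [0.4433, 0.0648, 0.0086]
tool_rot: [0.031, 0.684, -0.042, 0.728]
ft_force: [0.0, 0.7, 0.4]
grip_width: 0.0787
```

Run:
```python
from h import *
dirs();nutc();go([0.4415,0.0645,-0.028]);snap('wrist','w17');snap('side','d17');snap('scene','s17');crop('s17',270,140,350,220,8,'s17c');crop('d17',175,155,255,225,8,'d17c')
```

```text
x [ 0.062 -0.019 -0.998] y [ 0.103  0.995 -0.013] z [ 0.993 -0.102  0.064]
nut in cracker 0.1242 0.001 repz 0.0086 f [0.02 0.68 0.4 ] 0.0787 yaw 84.1
t 13.6333 p [0.4433 0.0648 0.0086] shift [ 0.0364 -0.     -0.0041]
```

View pics/w17.png

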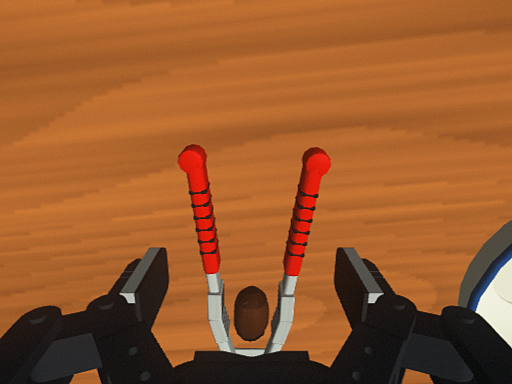

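View pics/s17c.png

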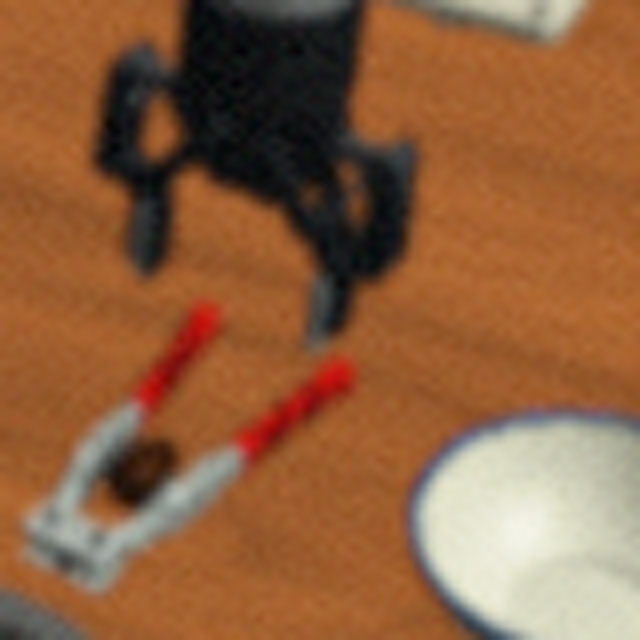

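View pics/d17c.png

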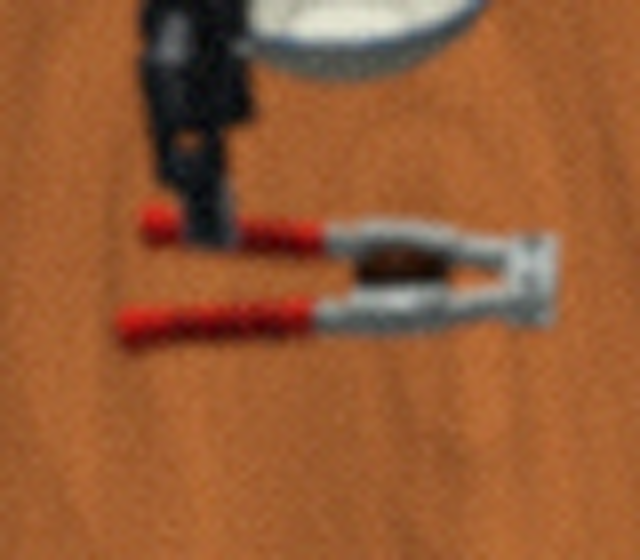

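Run:
```python
from h import *
s,d=np.load('pics/s17.npz'),np.load('pics/d17.npz')
print(tri(s,(270+147/8,140+272/8),d,(175+208/8,155+244/8)),tri(s,(270+147/8,140+265/8),d,(175+208/8,155+240/8)))
o,p,R=st(); print(p-R[:,1]*.0393)
```

```text
[0.43503261 0.0241182  0.05554154] [0.43489316 0.0234155  0.0585228 ]
[0.44039742 0.0260702  0.01012552]
```

>>> arm_command(motion=[{"x": 0.013,"y": 0,"z": 0,"roll": 0,"fingers": 0.95},{"x": 0.013,"y": 0,"z": 0,"roll": 0,"fingers": 0.95},{"x": 0.01,"y": 0,"z": 0,"roll": 0,"fingers": 0.95},{"x": 0,"y": 0,"z": 0,"roll": 0,"fingers": 0.95},{"x": 0,"y": 0,"z": 0,"roll": 0,"fingers": 0.95}])

```text
clock: 14.2
eef_pos: [0.454, 0.0663, -0.0207]
tool_rot: [0.031, 0.678, -0.04, 0.734]
ft_force: [0.4, 0.6, 1.0]
grip_width: 0.0813
```

Run:
```python
from h import *
dirs();nutc();go([0.4415,0.0645,-0.030]);snap('wrist','w18');snap('side','d18');snap('scene','s18');crop('s18',270,140,350,220,8,'s18c');crop('d18',175,155,255,225,8,'d18c')
```

```text
x [ 0.079 -0.016 -0.997] y [ 0.101  0.995 -0.008] z [ 0.992 -0.1    0.08 ]
nut in cracker 0.1144 -0.0016 repz -0.0207 f [0.35 0.56 1.03] 0.0813 yaw 84.2
t 14.2 p [ 0.454   0.0663 -0.0207] shift [ 0.0083 -0.0029 -0.013 ]
```

View pics/w18.png

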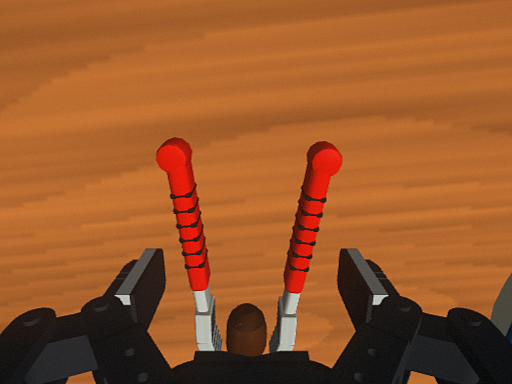

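View pics/s18c.png

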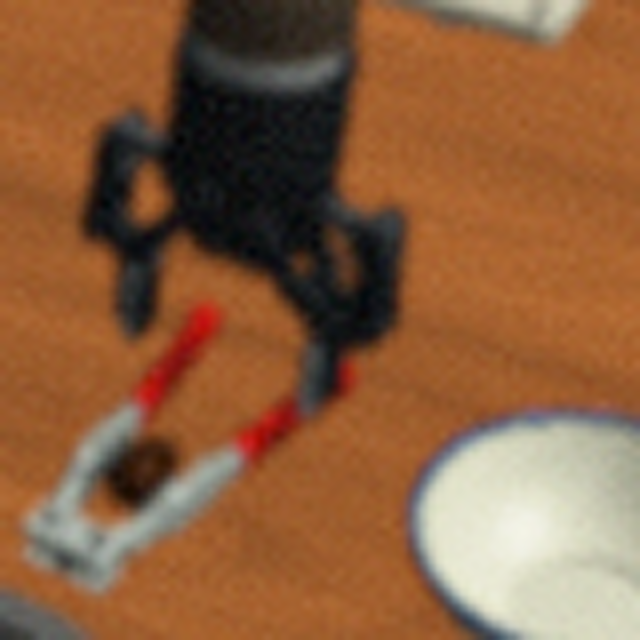

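View pics/d18c.png

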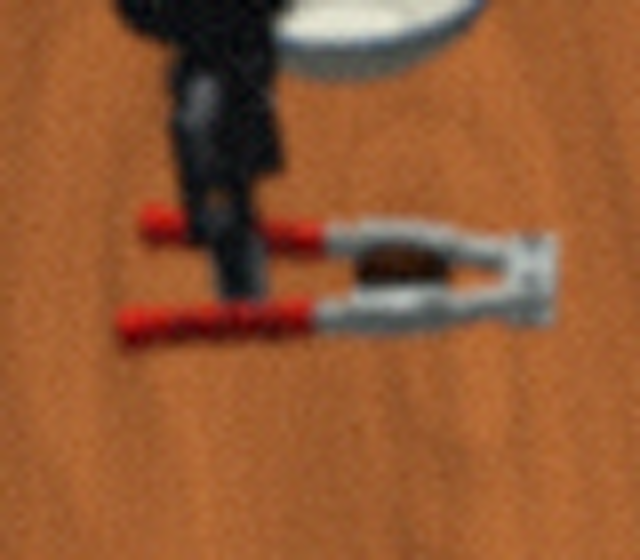

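Run:
```python
from h import *
s,d=np.load('pics/s18.npz'),np.load('pics/d18.npz')
t=tri(s,(270+134/8,140+332/8),d,(175+240/8,155+299/8));print(t)
o,p,R=st(); print(p-R[:,1]*.0406, R.T@(t-p))
```

```text
[0.44525453 0.02346453 0.02779251]
[ 0.45001814  0.02587891 -0.02024003] [-0.04821388 -0.04386646 -0.00063073]
```

>>> arm_command(motion=[{"x": 0.006,"y": -0.001,"z": -0.006,"roll": 0,"fingers": 0.95},{"x": 0.006,"y": -0.001,"z": -0.005,"roll": 0,"fingers": 0.95},{"x": 0.003,"y": 0,"z": -0.002,"roll": 0,"fingers": 0.9},{"x": 0,"y": 0,"z": 0,"roll": 0,"fingers": 0.9}])

```text
clock: 14.68
eef_pos: [0.4423, 0.0655, -0.0362]
tool_rot: [0.031, 0.676, -0.039, 0.735]
ft_force: [0.3, -0.7, -1.0]
grip_width: 0.077
```

Run:
```python
from h import *
dirs();o,p,R=st();print(p,'tipc',p-R[:,0]*.045,o['ft_force'],o['grip_width']);snap('wrist','w19');snap('side','d19');snap('scene','s19');crop('s19',270,140,350,220,8,'s19c');crop('d19',175,155,255,225,8,'d19c')
```

```text
x [ 0.082 -0.015 -0.996] y [ 0.1    0.995 -0.007] z [ 0.992 -0.1    0.084]
[ 0.44232291  0.06551096 -0.03615525] tipc [0.43861141 0.06620382 0.00868608] [ 0.32084762 -0.7010709  -0.97677468] 0.07704236684479959
```

View pics/w19.png

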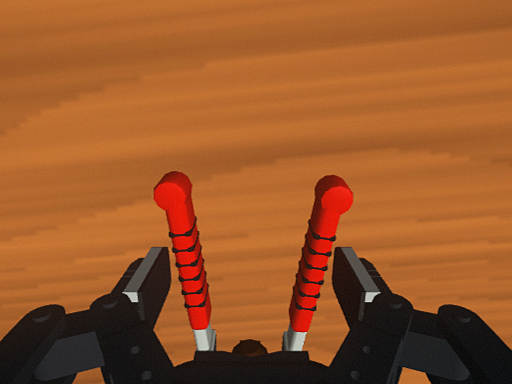

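View pics/s19c.png

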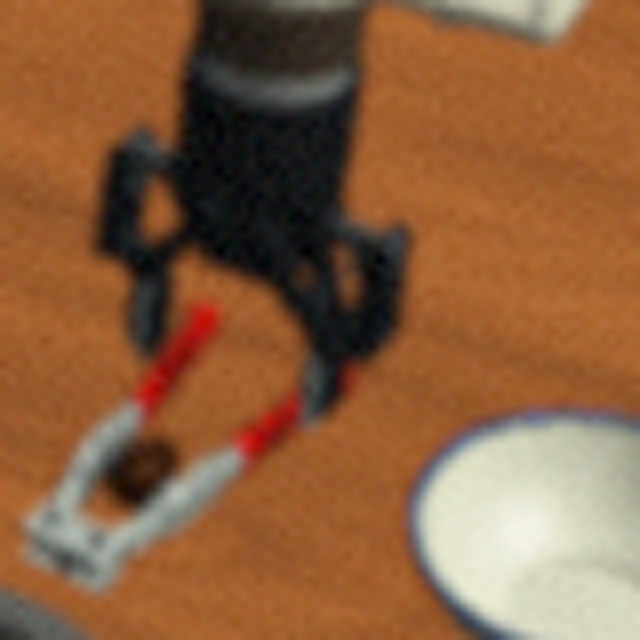

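View pics/d19c.png

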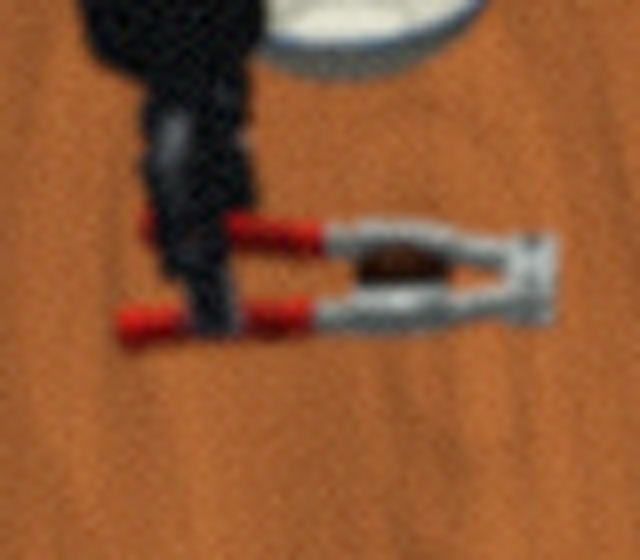

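Run:
```python
from h import *
s,d=np.load('pics/s19.npz'),np.load('pics/d19.npz')
t=tri(s,(270+148/8,140+355/8),d,(175+213/8,155+333/8));print(t)
o,p,R=st(); print(R.T@(t-p))
print(ray(np.load('pics/w19.npz'),251,180,.015))
```

```text
[0.43342972 0.02654423 0.00808328]
[-0.04362144 -0.04025044 -0.00254566]
[0.39495946 0.07043035 0.015     ]
```

>>> arm_command(motion=[{"x": 0,"y": 0,"z": 0.002,"roll": 0,"fingers": 0.86},{"x": 0,"y": 0,"z": 0,"roll": 0,"fingers": 0.82},{"x": -0.001,"y": 0,"z": 0,"roll": 0,"fingers": 0.8},{"x": 0,"y": 0,"z": 0,"roll": 0,"fingers": 0.78},{"x": -0.001,"y": 0,"z": 0,"roll": 0,"fingers": 0.76},{"x": 0,"y": 0,"z": 0,"roll": 0,"fingers": 0.74},{"x": -0.001,"y": 0,"z": 0,"roll": 0,"fingers": 0.72},{"x": 0,"y": 0,"z": 0,"roll": 0,"fingers": 0.7},{"x": 0,"y": 0,"z": 0,"roll": 0,"fingers": 0.7}])

```text
clock: 15.58
eef_pos: [0.446, 0.0656, -0.0319]
tool_rot: [0.032, 0.676, -0.039, 0.736]
ft_force: [0.2, -0.4, -1.2]
grip_width: 0.0593
```

Run:
```python
from h import *
dirs();o,p,R=st();print(p,o['ft_force'],o['grip_width']);snap('wrist','w20');snap('side','d20');snap('scene','s20');crop('s20',270,140,350,220,8,'s20c');crop('d20',175,155,255,225,8,'d20c')
```

```text
x [ 0.084 -0.015 -0.996] y [ 0.1    0.995 -0.006] z [ 0.991 -0.1    0.085]
[ 0.44598127  0.06564688 -0.03189215] [ 0.15443025 -0.36873949 -1.19912847] 0.059336885245167205
```

View pics/w20.png

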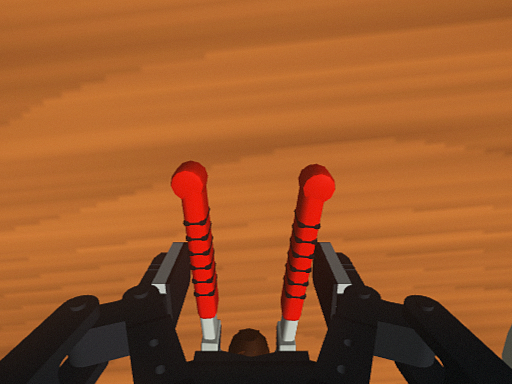

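View pics/d20c.png

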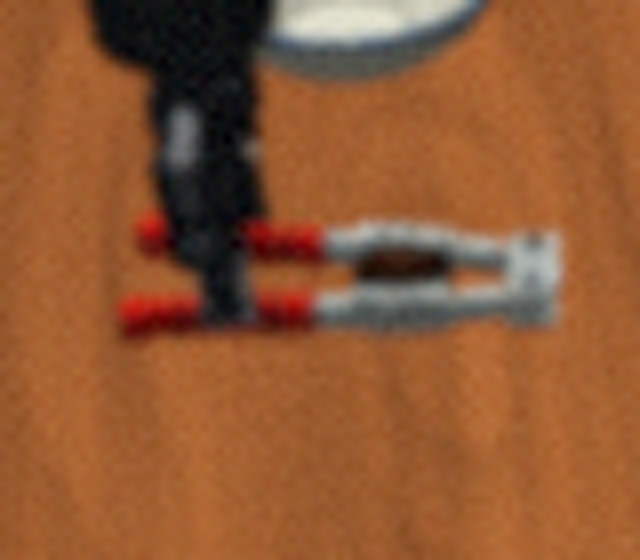

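>>> arm_command(motion=[{"x": -0.001,"y": 0,"z": 0,"roll": 0,"fingers": 0.68},{"x": 0,"y": 0,"z": 0,"roll": 0,"fingers": 0.66},{"x": -0.001,"y": 0,"z": 0,"roll": 0,"fingers": 0.64},{"x": 0,"y": 0,"z": 0,"roll": 0,"fingers": 0.62},{"x": -0.001,"y": 0,"z": 0,"roll": 0,"fingers": 0.6},{"x": 0,"y": 0,"z": 0,"roll": 0,"fingers": 0.59},{"x": 0,"y": 0,"z": 0,"roll": 0,"fingers": 0.58},{"x": 0,"y": 0,"z": 0,"roll": 0,"fingers": 0.58}])

```text
clock: 16.4
eef_pos: [0.4456, 0.0657, -0.0287]
tool_rot: [0.032, 0.676, -0.039, 0.735]
ft_force: [0.2, 0.3, -0.8]
grip_width: 0.0499
```

Run:
```python
from h import *
dirs();o,p,R=st();print(p,o['ft_force'],o['grip_width'],np.round(o['tau'],2));snap('side','d21');snap('scene','s21');crop('s21',270,140,350,220,8,'s21c');crop('d21',175,155,255,225,8,'d21c')
```

```text
x [ 0.084 -0.015 -0.996] y [ 0.1    0.995 -0.006] z [ 0.991 -0.099  0.085]
[ 0.44560125  0.06570546 -0.02868539] [ 0.24470587  0.271916   -0.82795259] 0.04986190034062446 [-8.000e-02 -3.423e+01  1.800e+01 -6.300e-01 -1.400e-01  2.000e-02]
```

View pics/s21c.png

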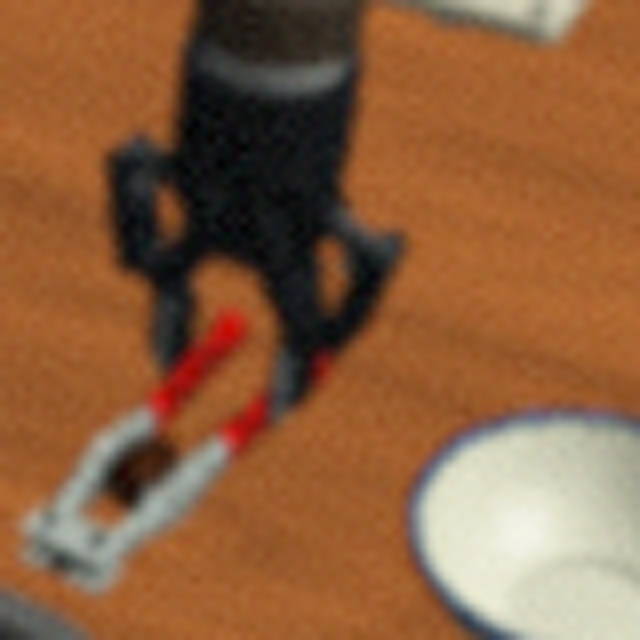

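View pics/d21c.png

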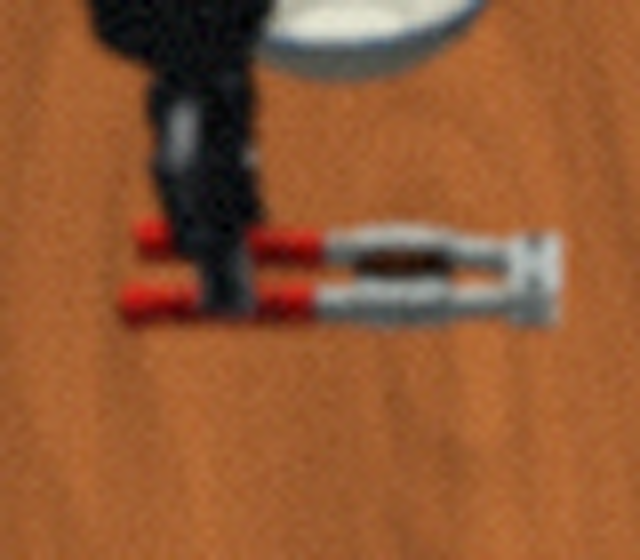

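>>> arm_command(motion=[{"x": 0,"y": 0,"z": 0,"roll": 0,"fingers": 0.575},{"x": 0,"y": 0,"z": 0,"roll": 0,"fingers": 0.57},{"x": 0,"y": 0,"z": 0,"roll": 0,"fingers": 0.565},{"x": 0,"y": 0,"z": 0,"roll": 0,"fingers": 0.56},{"x": 0,"y": 0,"z": 0,"roll": 0,"fingers": 0.56}])

```text
clock: 16.92
eef_pos: [0.4454, 0.0657, -0.0288]
tool_rot: [0.032, 0.676, -0.039, 0.735]
ft_force: [-0.0, -0.2, -1.6]
grip_width: 0.048
```

>>> arm_command(motion=[{"x": 0,"y": 0,"z": 0,"roll": 0,"fingers": 0.555},{"x": 0,"y": 0,"z": 0,"roll": 0,"fingers": 0.55},{"x": 0,"y": 0,"z": 0,"roll": 0,"fingers": 0.545},{"x": 0,"y": 0,"z": 0,"roll": 0,"fingers": 0.545}])

```text
clock: 17.25
eef_pos: [0.4453, 0.0657, -0.0289]
tool_rot: [0.032, 0.676, -0.039, 0.735]
ft_force: [-0.6, 0.1, -0.4]
grip_width: 0.0466
```

>>> arm_command(motion=[{"x": 0,"y": 0,"z": 0,"roll": 0,"fingers": 0.54},{"x": 0,"y": 0,"z": 0,"roll": 0,"fingers": 0.535},{"x": 0,"y": 0,"z": 0,"roll": 0,"fingers": 0.535}])

```text
clock: 17.5
eef_pos: [0.4452, 0.0656, -0.029]
tool_rot: [0.032, 0.676, -0.039, 0.735]
ft_force: [0.0, -0.3, -1.4]
grip_width: 0.0456
```

>>> arm_command(motion=[{"x": 0,"y": 0,"z": 0,"roll": 0,"fingers": 0.53},{"x": 0,"y": 0,"z": 0,"roll": 0,"fingers": 0.525},{"x": 0,"y": 0,"z": 0,"roll": 0,"fingers": 0.525}])

```text
clock: 17.75
eef_pos: [0.4452, 0.0656, -0.0289]
tool_rot: [0.032, 0.676, -0.039, 0.735]
ft_force: [-1.1, 0.3, -1.2]
grip_width: 0.0446
```

Run:
```python
from h import *
o,p,R=st();print(p,o['grip_width']);snap('scene','s22');crop('s22',265,180,315,220,14,'s22c');snap('side','d22');crop('d22',205,175,255,205,14,'d22c')
```

```text
[ 0.4451883   0.06558418 -0.02894886] 0.04460186547887502
```

View pics/s22c.png

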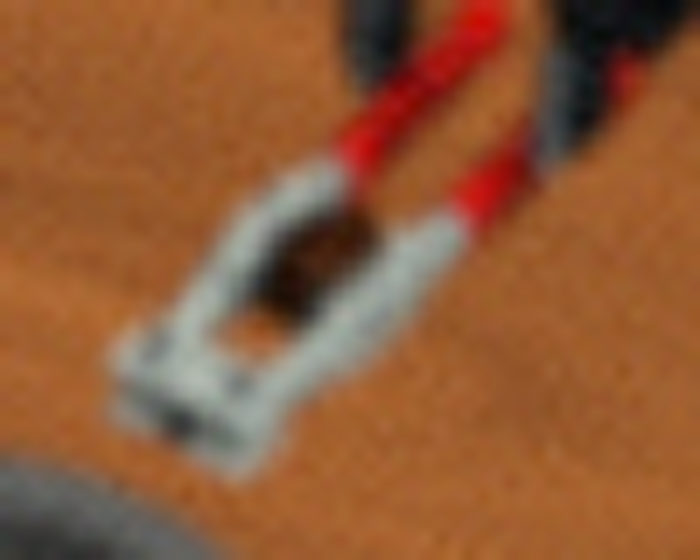

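View pics/d22c.png

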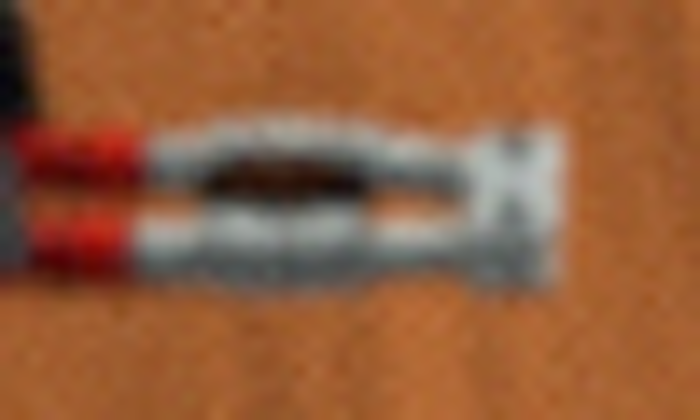

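>>> arm_command(motion=[{"x": 0,"y": 0,"z": 0,"roll": 0,"fingers": 0.52},{"x": 0,"y": 0,"z": 0,"roll": 0,"fingers": 0.515},{"x": 0,"y": 0,"z": 0,"roll": 0,"fingers": 0.515}])

```text
clock: 18.1
eef_pos: [0.4451, 0.0655, -0.029]
tool_rot: [0.031, 0.676, -0.039, 0.735]
ft_force: [-0.5, 0.2, -1.9]
grip_width: 0.0442
```

>>> arm_command(motion=[{"x": 0,"y": 0,"z": 0,"roll": 0,"fingers": 0.51},{"x": 0,"y": 0,"z": 0,"roll": 0,"fingers": 0.505},{"x": 0,"y": 0,"z": 0,"roll": 0,"fingers": 0.505}])

```text
clock: 18.35
eef_pos: [0.4451, 0.0653, -0.0288]
tool_rot: [0.031, 0.676, -0.04, 0.735]
ft_force: [-1.0, -0.3, -1.9]
grip_width: 0.0431
```

>>> arm_command(motion=[{"x": 0,"y": 0,"z": 0,"roll": 0,"fingers": 0.5},{"x": 0,"y": 0,"z": 0,"roll": 0,"fingers": 0.495},{"x": 0,"y": 0,"z": 0,"roll": 0,"fingers": 0.495}])

```text
clock: 18.6
eef_pos: [0.4451, 0.0651, -0.0287]
tool_rot: [0.031, 0.676, -0.04, 0.735]
ft_force: [-0.1, 0.2, -1.5]
grip_width: 0.0422
```

```bash
cat > look.py <<'E'
from h import *
import sys
n=sys.argv[1]
o,p,R=st();print(p.round(4),o['grip_width'],np.round(o['tau'],2), o['ft_torque'])
snap('scene','s'+n);snap('wrist','w'+n)
a=cv2.imread(f'pics/s{n}.png')[180:220,265:315]; b=cv2.imread(f'pics/w{n}.png')[310:384,180:320]
cv2.imwrite(f'pics/l{n}.png',np.vstack([cv2.resize(a,(500,400),interpolation=2),cv2.resize(b,(500,200),interpolation=2)]))
E
python3 look.py 23
```

```text
[ 0.4451  0.0651 -0.0287] 0.04221589295331062 [ 3.000e-02 -3.402e+01  1.817e+01 -8.300e-01 -7.000e-02  1.000e-02] [-0.02231937  0.1737737  -0.02743743]
```

View pics/l23.png

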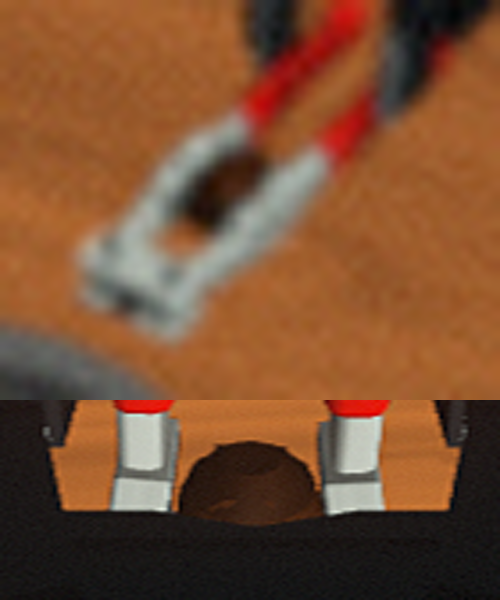

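>>> arm_command(motion=[{"x": 0,"y": 0,"z": 0,"roll": 0,"fingers": 0.49},{"x": 0,"y": 0,"z": 0,"roll": 0,"fingers": 0.485},{"x": 0,"y": 0,"z": 0,"roll": 0,"fingers": 0.485}])

```text
clock: 18.95
eef_pos: [0.4451, 0.0649, -0.0286]
tool_rot: [0.031, 0.676, -0.04, 0.735]
ft_force: [-0.7, -0.1, 0.0]
grip_width: 0.0419
```

>>> arm_command(motion=[{"x": 0,"y": 0,"z": 0,"roll": 0,"fingers": 0.48},{"x": 0,"y": 0,"z": 0,"roll": 0,"fingers": 0.475},{"x": 0,"y": 0,"z": 0,"roll": 0,"fingers": 0.475}])

```text
clock: 19.2
eef_pos: [0.4451, 0.0648, -0.0285]
tool_rot: [0.031, 0.676, -0.04, 0.735]
ft_force: [-0.8, -0.3, -0.1]
grip_width: 0.0403
```

```bash
python3 look.py 24
```

```text
[ 0.4451  0.0648 -0.0285] 0.04031675777169264 [ 1.800e-01 -3.374e+01  1.817e+01 -9.300e-01  5.000e-02  1.000e-02] [-0.09217075  0.23777727 -0.01764899]
```

View pics/l24.png

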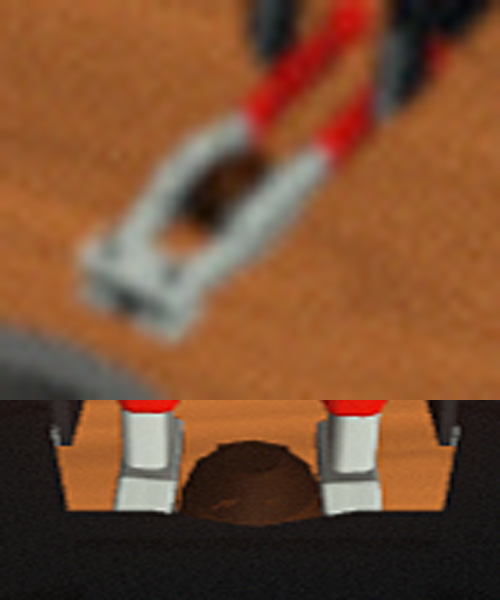

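>>> arm_command(motion=[{"x": 0,"y": 0,"z": 0,"roll": 0,"fingers": 0.47},{"x": 0,"y": 0,"z": 0,"roll": 0,"fingers": 0.47}])

```text
clock: 19.47
eef_pos: [0.4451, 0.0647, -0.0285]
tool_rot: [0.031, 0.676, -0.04, 0.735]
ft_force: [0.4, -0.3, 0.9]
grip_width: 0.0401
```

>>> arm_command(motion=[{"x": 0,"y": 0,"z": 0,"roll": 0,"fingers": 0.465},{"x": 0,"y": 0,"z": 0,"roll": 0,"fingers": 0.465}])

```text
clock: 19.63
eef_pos: [0.4451, 0.0647, -0.0284]
tool_rot: [0.031, 0.676, -0.04, 0.735]
ft_force: [-0.2, -0.4, 0.5]
grip_width: 0.0398
```

>>> arm_command(motion=[{"x": 0,"y": 0,"z": 0,"roll": 0,"fingers": 0.46},{"x": 0,"y": 0,"z": 0,"roll": 0,"fingers": 0.46}])

```text
clock: 19.8
eef_pos: [0.4451, 0.0647, -0.0284]
tool_rot: [0.031, 0.676, -0.04, 0.735]
ft_force: [-1.4, -0.5, 1.1]
grip_width: 0.039
```

```bash
python3 look.py 25
```

```text
[ 0.4451  0.0647 -0.0284] 0.039038912999913265 [ 2.600e-01 -3.352e+01  1.816e+01 -1.000e+00  1.100e-01  1.000e-02] [-0.16007755  0.22326409 -0.01094538]
```

View pics/l25.png

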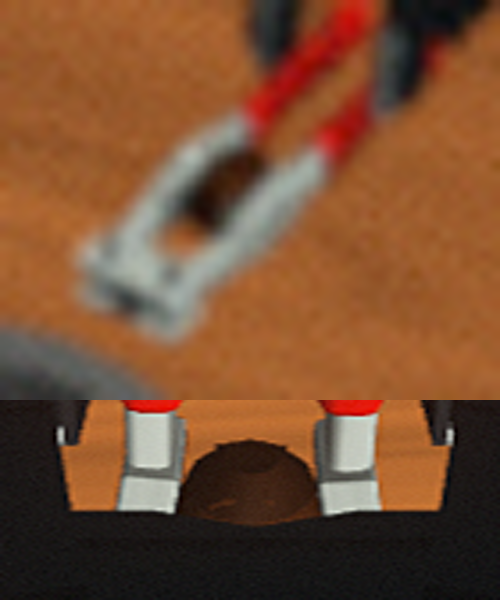

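>>> arm_command(motion=[{"x": -0.001,"y": 0,"z": 0,"roll": 0,"fingers": 0.455},{"x": 0,"y": 0,"z": 0,"roll": 0,"fingers": 0.455}])

```text
clock: 20.07
eef_pos: [0.4453, 0.0651, -0.0275]
tool_rot: [0.031, 0.676, -0.04, 0.735]
ft_force: [-0.7, -0.5, -1.2]
grip_width: 0.0388
```

>>> arm_command(motion=[{"x": 0,"y": 0,"z": 0,"roll": 0,"fingers": 0.45},{"x": 0,"y": 0,"z": 0,"roll": 0,"fingers": 0.45}])

```text
clock: 20.23
eef_pos: [0.4452, 0.0652, -0.0277]
tool_rot: [0.031, 0.676, -0.04, 0.735]
ft_force: [-0.1, -0.0, -0.6]
grip_width: 0.0382
```

```bash
python3 look.py 26
```

```text
[ 0.4452  0.0652 -0.0277] 0.038245134710865575 [  0.2  -34.27  18.2   -0.71   0.    -0.05] [-0.07089325  0.13338313 -0.06491647]
```

View pics/l26.png

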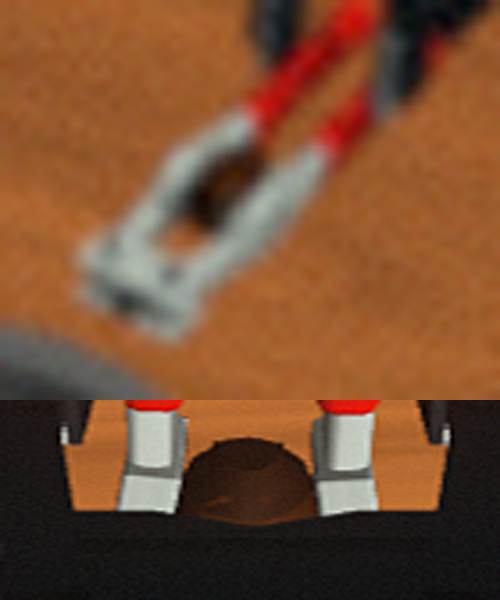

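>>> arm_command(motion=[{"x": 0,"y": 0,"z": 0,"roll": 0,"fingers": 0.445},{"x": 0,"y": 0,"z": 0,"roll": 0,"fingers": 0.445}])

```text
clock: 20.5
eef_pos: [0.4452, 0.0652, -0.0278]
tool_rot: [0.032, 0.676, -0.04, 0.735]
ft_force: [0.1, -0.4, -0.9]
grip_width: 0.0382
```

>>> arm_command(motion=[{"x": 0,"y": 0,"z": 0,"roll": 0,"fingers": 0.44},{"x": 0,"y": 0,"z": 0,"roll": 0,"fingers": 0.44}])

```text
clock: 20.67
eef_pos: [0.4451, 0.0652, -0.0278]
tool_rot: [0.032, 0.676, -0.04, 0.735]
ft_force: [-0.7, -1.4, -2.2]
grip_width: 0.0376
```

>>> arm_command(motion=[{"x": 0,"y": 0,"z": 0,"roll": 0,"fingers": 0.435},{"x": 0,"y": 0,"z": 0,"roll": 0,"fingers": 0.435}])

```text
clock: 20.83
eef_pos: [0.4452, 0.0652, -0.0278]
tool_rot: [0.032, 0.676, -0.04, 0.735]
ft_force: [-0.2, -0.1, -1.7]
grip_width: 0.0367
```

```bash
python3 look.py 27
```

```text
[ 0.4452  0.0652 -0.0278] 0.036727724398052115 [ 1.400e-01 -3.420e+01  1.818e+01 -7.300e-01 -3.000e-02 -4.000e-02] [-0.0869594   0.14677945 -0.08781666]
```

View pics/l27.png

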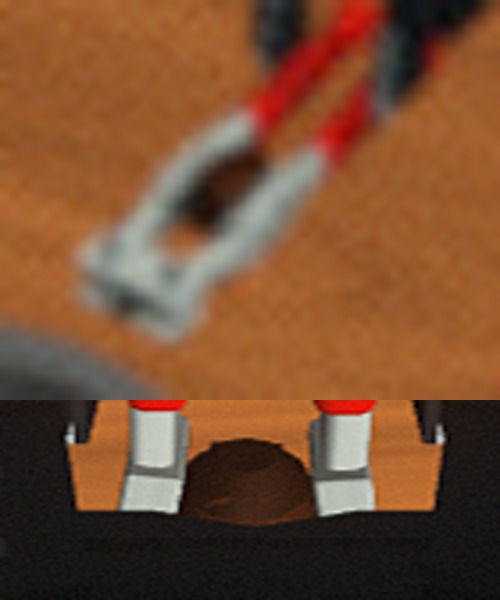

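>>> arm_command(motion=[{"x": 0,"y": 0,"z": 0,"roll": 0,"fingers": 0.43},{"x": 0,"y": 0,"z": 0,"roll": 0,"fingers": 0.43}])

```text
clock: 21.1
eef_pos: [0.4451, 0.0652, -0.0278]
tool_rot: [0.032, 0.676, -0.04, 0.735]
ft_force: [-0.4, 0.5, -1.8]
grip_width: 0.0366
```

>>> arm_command(motion=[{"x": 0,"y": 0,"z": 0,"roll": 0,"fingers": 0.425},{"x": 0,"y": 0,"z": 0,"roll": 0,"fingers": 0.425}])

```text
clock: 21.27
eef_pos: [0.4451, 0.0651, -0.0278]
tool_rot: [0.031, 0.676, -0.04, 0.735]
ft_force: [-0.9, -0.3, -1.7]
grip_width: 0.0363
```

```bash
python3 look.py 28
```

```text
[ 0.4451  0.0651 -0.0278] 0.03630709307110684 [ 1.60e-01 -3.41e+01  1.82e+01 -7.70e-01 -2.00e-02 -4.00e-02] [-0.05828775  0.16225132 -0.04714692]
```

View pics/l28.png

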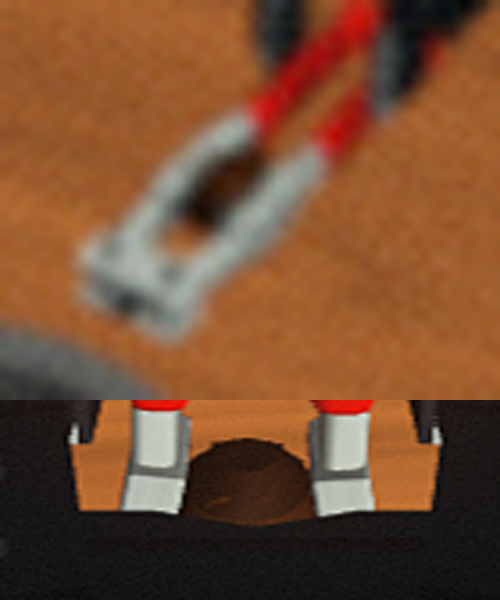

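>>> arm_command(motion=[{"x": 0,"y": 0,"z": 0,"roll": 0,"fingers": 0.42},{"x": 0,"y": 0,"z": 0,"roll": 0,"fingers": 0.42}])

```text
clock: 21.53
eef_pos: [0.4451, 0.0651, -0.0277]
tool_rot: [0.031, 0.676, -0.04, 0.735]
ft_force: [0.0, -0.1, -1.2]
grip_width: 0.0359
```

>>> arm_command(motion=[{"x": 0,"y": 0,"z": 0,"roll": 0,"fingers": 0.415},{"x": 0,"y": 0,"z": 0,"roll": 0,"fingers": 0.415}])

```text
clock: 21.7
eef_pos: [0.4451, 0.065, -0.0277]
tool_rot: [0.031, 0.676, -0.04, 0.735]
ft_force: [-0.5, -0.3, -0.5]
grip_width: 0.0353
```

```bash
python3 look.py 29
```

```text
[ 0.4451  0.065  -0.0277] 0.03533409609669206 [ 1.900e-01 -3.399e+01  1.821e+01 -8.200e-01  1.000e-02 -3.000e-02] [-0.05858991  0.18019687 -0.01342152]
```

View pics/l29.png

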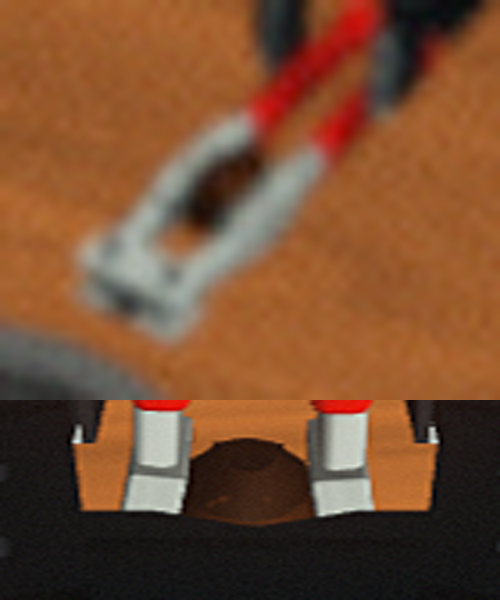

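>>> arm_command(motion=[{"x": 0,"y": 0,"z": 0,"roll": 0,"fingers": 0.41},{"x": 0,"y": 0,"z": 0,"roll": 0,"fingers": 0.41}])

```text
clock: 21.97
eef_pos: [0.445, 0.065, -0.0277]
tool_rot: [0.031, 0.676, -0.04, 0.735]
ft_force: [-0.3, -0.9, -0.2]
grip_width: 0.035
```

>>> arm_command(motion=[{"x": 0,"y": 0,"z": 0,"roll": 0,"fingers": 0.405},{"x": 0,"y": 0,"z": 0,"roll": 0,"fingers": 0.405}])

```text
clock: 22.13
eef_pos: [0.445, 0.065, -0.0276]
tool_rot: [0.031, 0.676, -0.04, 0.735]
ft_force: [-0.7, -0.8, -0.4]
grip_width: 0.0344
```

```bash
python3 look.py 30
```

```text
[ 0.445   0.065  -0.0276] 0.034432164622948146 [ 2.000e-01 -3.384e+01  1.820e+01 -8.700e-01  2.000e-02 -3.000e-02] [-0.07880416  0.20535787 -0.10369284]
```

View pics/l30.png

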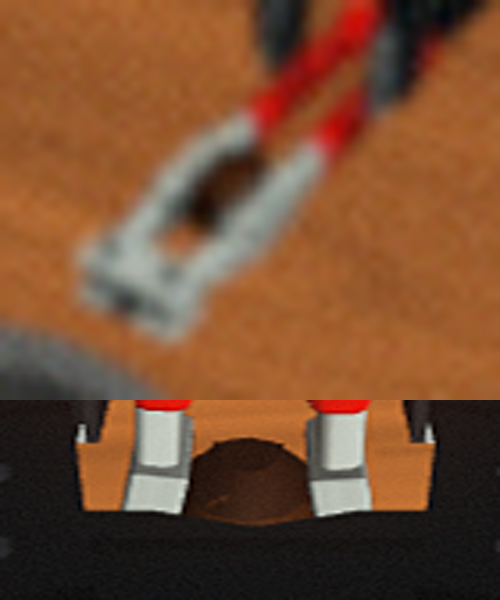

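>>> arm_command(motion=[{"x": -0.001,"y": 0,"z": 0,"roll": 0,"fingers": 0.4},{"x": 0,"y": 0,"z": 0,"roll": 0,"fingers": 0.4}])

```text
clock: 22.4
eef_pos: [0.4451, 0.0651, -0.0266]
tool_rot: [0.031, 0.676, -0.04, 0.735]
ft_force: [-0.0, -0.3, -1.8]
grip_width: 0.0344
```

>>> arm_command(motion=[{"x": 0,"y": 0,"z": 0,"roll": 0,"fingers": 0.395},{"x": 0,"y": 0,"z": 0,"roll": 0,"fingers": 0.395}])

```text
clock: 22.57
eef_pos: [0.4451, 0.0651, -0.0267]
tool_rot: [0.032, 0.676, -0.04, 0.735]
ft_force: [-0.1, 0.1, -2.5]
grip_width: 0.0339
```

```bash
python3 look.py 31
```

```text
[ 0.4451  0.0651 -0.0267] 0.03393185389457874 [ 2.300e-01 -3.436e+01  1.829e+01 -7.000e-01  1.000e-02 -5.000e-02] [-0.06299784  0.15144331 -0.08411226]
```

View pics/l31.png

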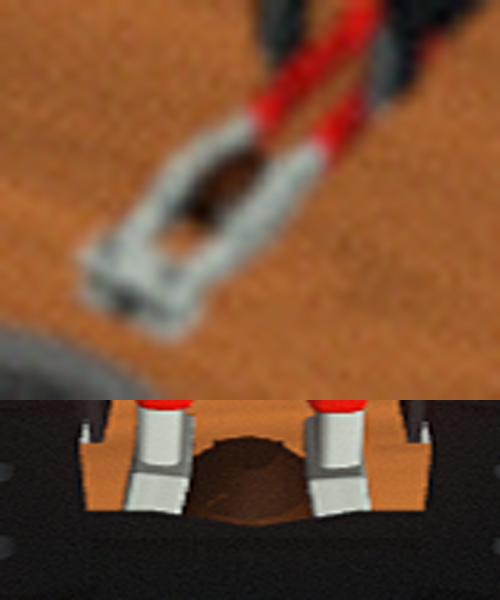

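>>> arm_command(motion=[{"x": 0,"y": 0,"z": 0,"roll": 0,"fingers": 0.39},{"x": 0,"y": 0,"z": 0,"roll": 0,"fingers": 0.39}])

```text
clock: 22.83
eef_pos: [0.445, 0.0651, -0.0268]
tool_rot: [0.031, 0.676, -0.04, 0.735]
ft_force: [-0.1, 0.2, -1.8]
grip_width: 0.0336
```

>>> arm_command(motion=[{"x": 0,"y": 0,"z": 0,"roll": 0,"fingers": 0.385},{"x": 0,"y": 0,"z": 0,"roll": 0,"fingers": 0.385}])

```text
clock: 23.0
eef_pos: [0.445, 0.0651, -0.0269]
tool_rot: [0.032, 0.676, -0.04, 0.735]
ft_force: [0.5, -0.6, -2.2]
grip_width: 0.0327
```

```bash
python3 look.py 32
```

```text
[ 0.445   0.0651 -0.0269] 0.032678126407598734 [  0.2  -34.32  18.27  -0.71  -0.    -0.04] [-0.07738764  0.19033913 -0.05306079]
```

View pics/l32.png

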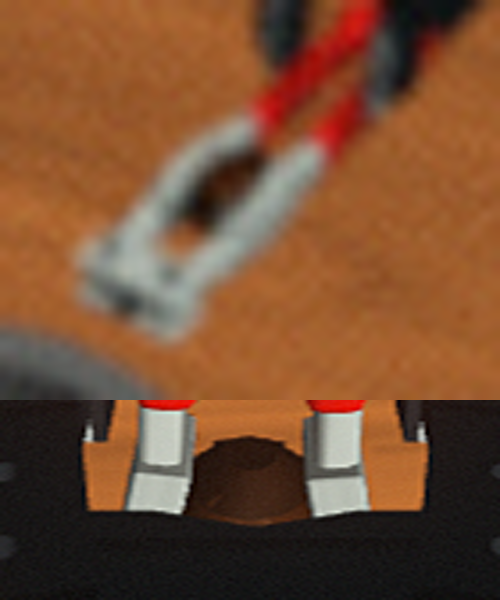

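>>> arm_command(motion=[{"x": 0,"y": 0,"z": 0,"roll": 0,"fingers": 0.38},{"x": 0,"y": 0,"z": 0,"roll": 0,"fingers": 0.38}])

```text
clock: 23.27
eef_pos: [0.445, 0.0652, -0.0268]
tool_rot: [0.031, 0.676, -0.04, 0.735]
ft_force: [-0.1, -1.4, -0.8]
grip_width: 0.0322
```

>>> arm_command(motion=[{"x": 0,"y": 0,"z": 0,"roll": 0,"fingers": 0.375},{"x": 0,"y": 0,"z": 0,"roll": 0,"fingers": 0.375}])

```text
clock: 23.43
eef_pos: [0.445, 0.0653, -0.0268]
tool_rot: [0.031, 0.676, -0.04, 0.735]
ft_force: [-1.3, -0.3, -1.4]
grip_width: 0.032
```

```bash
python3 look.py 33
```

```text
[ 0.445   0.0653 -0.0268] 0.03199343721591544 [ 1.200e-01 -3.423e+01  1.827e+01 -7.300e-01 -3.000e-02 -2.000e-02] [-0.0336214   0.14454792 -0.01947942]
```

View pics/l33.png

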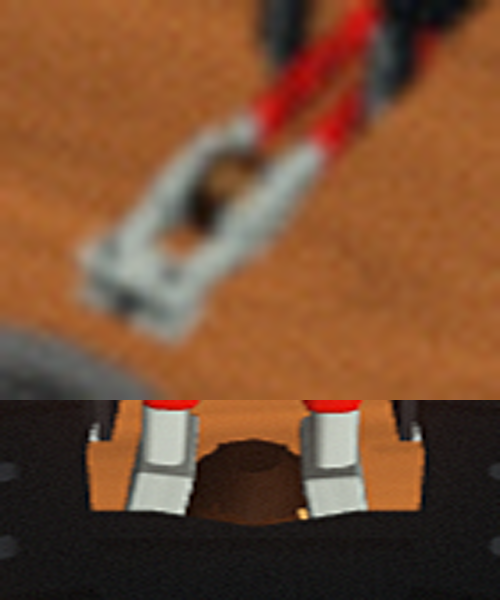

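The shell has given: the pale kernel now shows in the scene crop at (240,180) and in the wrist crop at (303,512), at 32 mm over the handles. I'll stop here and open.

>>> arm_command(motion=[{"x": 0,"y": 0,"z": 0,"roll": 0,"fingers": 0.376},{"x": 0,"y": 0,"z": 0,"roll": 0,"fingers": 0.38},{"x": 0,"y": 0,"z": 0,"roll": 0,"fingers": 0.42},{"x": 0,"y": 0,"z": 0,"roll": 0,"fingers": 0.48},{"x": 0,"y": 0,"z": 0,"roll": 0,"fingers": 0.54},{"x": 0,"y": 0,"z": 0,"roll": 0,"fingers": 0.6},{"x": 0,"y": 0,"z": 0,"roll": 0,"fingers": 0.68},{"x": 0,"y": 0,"z": 0,"roll": 0,"fingers": 0.76},{"x": 0,"y": 0,"z": 0,"roll": 0,"fingers": 0.85},{"x": 0,"y": 0,"z": 0,"roll": 0,"fingers": 0.95},{"x": 0,"y": 0,"z": 0,"roll": 0,"fingers": 0.98},{"x": 0,"y": 0,"z": 0,"roll": 0,"fingers": 0.98},{"x": -0.02,"y": 0,"z": 0,"roll": 0,"fingers": 0.98},{"x": -0.03,"y": 0,"z": 0,"roll": 0,"fingers": 0.98},{"x": -0.03,"y": 0,"z": 0,"roll": 0,"fingers": 0.98},{"x": -0.02,"y": 0,"z": 0,"roll": 0,"fingers": 0.98}])

```text
clock: 24.87
eef_pos: [0.4327, 0.0664, 0.0721]
tool_rot: [0.031, 0.68, -0.04, 0.732]
ft_force: [1.2, 0.2, -0.6]
grip_width: 0.0838
```

Run:
```python
from h import *
dirs();nutc();snap('wrist','w34');print(get_obs()['joint_pos'])
crop('w34',180,150,330,370,3.6,'w34c') if 0 else None
```

```text
x [ 0.073 -0.017 -0.997] y [ 0.101  0.995 -0.01 ] z [ 0.992 -0.1    0.074]
nut in cracker 0.1353 0.0009 repz 0.0721 f [ 1.15  0.24 -0.64] 0.0838 yaw 84.2
[ 0.17543616  0.156542   -0.43179306  0.90746541 -0.02941056  0.27485685]
```

View pics/w34.png

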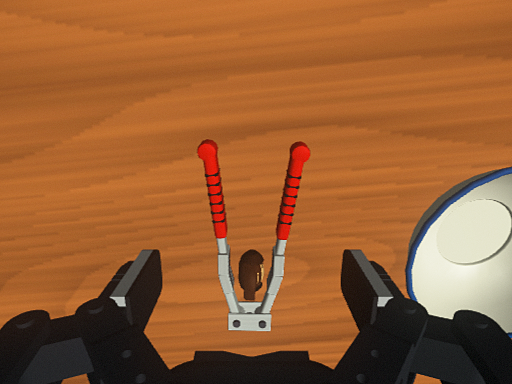

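>>> arm_command(motion=[{"x": 0,"y": 0,"z": 0.03,"roll": -0.12,"fingers": 0.7},{"x": 0,"y": 0.004,"z": 0.03,"roll": -0.12,"fingers": 0.7},{"x": 0,"y": 0.004,"z": 0.01,"roll": -0.12,"fingers": 0.7},{"x": 0,"y": 0,"z": 0,"roll": -0.12,"fingers": 0.7},{"x": 0,"y": 0,"z": 0,"roll": -0.12,"fingers": 0.7},{"x": 0,"y": 0,"z": 0,"roll": -0.12,"fingers": 0.7},{"x": 0,"y": 0,"z": 0,"roll": -0.12,"fingers": 0.7},{"x": 0,"y": 0,"z": 0,"roll": -0.12,"fingers": 0.7},{"x": 0,"y": 0,"z": 0,"roll": -0.12,"fingers": 0.7},{"x": 0,"y": 0,"z": 0,"roll": -0.12,"fingers": 0.7},{"x": 0,"y": 0,"z": 0,"roll": -0.12,"fingers": 0.7},{"x": 0,"y": 0,"z": 0,"roll": -0.12,"fingers": 0.7},{"x": 0,"y": 0,"z": 0,"roll": -0.1,"fingers": 0.7},{"x": 0,"y": 0,"z": 0,"roll": 0,"fingers": 0.7}])

```text
clock: 26.08
eef_pos: [0.507, 0.0747, 0.0812]
tool_rot: [-0.507, 0.498, 0.46, 0.533]
ft_force: [-0.4, -0.7, 0.0]
grip_width: 0.0596
```

Run:
```python
from h import *
dirs();nutc();snap('wrist','w35');crop('w35',150,100,350,250,4,'w35c')
```

```text
x [ 0.082 -0.015 -0.996] y [-0.995  0.063 -0.083] z [ 0.064  0.998 -0.009]
nut in cracker 0.0631 -0.0166 repz 0.0812 f [-0.44 -0.74  0.02] 0.0596 yaw 176.4
```

View pics/w35.png

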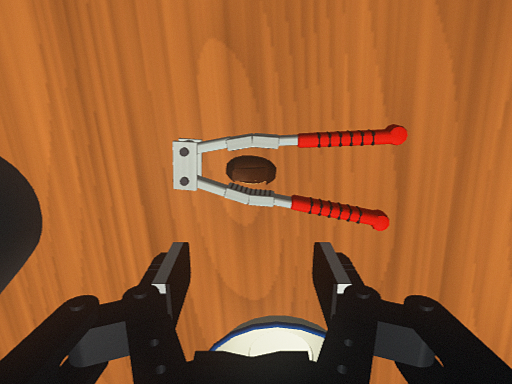

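View pics/w35c.png

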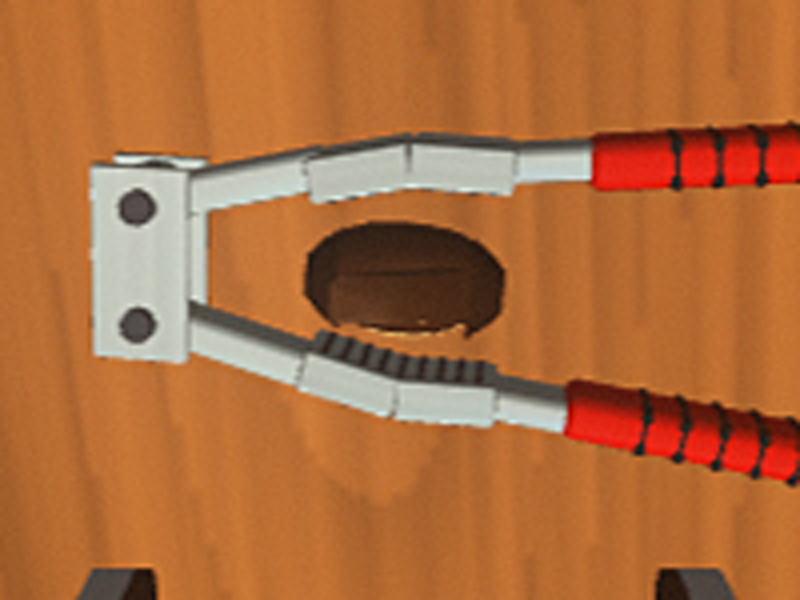

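Run:
```python
from h import *
c=np.load('pics/w35.npz')
f=lambda u,v,z:ray(c,150+u/4,100+v/4,z)
m=(f(137,208,.018)+f(137,325,.018))/2; n=f(405,278,.013); e1,e2=f(308,272,.013),f(503,284,.013)
print('cr',m,'nut',n,'len',np.linalg.norm(e1-e2),'ang',np.degrees(np.arctan2(*(e1-e2)[[1,0]])))
o,p,R=st()
# TCP s.t. point .042 behind is at nut, at rep z
for z in (0.0,-0.028):
    t=np.array([n[0]+.042*R[0,0],n[1]+.042*R[1,0],z]); print(t); go(t)
```

```text
cr [0.56424186 0.05102468 0.018     ] nut [0.51102765 0.05671457 0.013     ] len 0.039424859470435156 ang -6.0951445513159745
[0.51448598 0.0560975  0.        ]
t 26.1333 p [0.5069 0.0747 0.0812] shift [ 0.0818 -0.002  -0.0173]
[ 0.51448598  0.0560975  -0.028     ]
t 26.1333 p [0.5069 0.0747 0.0812] shift [ 0.1097  0.0003 -0.0171]
```

>>> arm_command(motion=[{"x": 0.025,"y": -0.001,"z": -0.006,"roll": 0.02,"fingers": 0.65},{"x": 0.025,"y": -0.001,"z": -0.006,"roll": 0.02,"fingers": 0.65},{"x": 0.02,"y": 0,"z": -0.005,"roll": 0,"fingers": 0.65},{"x": 0,"y": 0,"z": 0,"roll": 0,"fingers": 0.6},{"x": 0,"y": 0,"z": 0,"roll": 0,"fingers": 0.6}])

```text
clock: 26.55
eef_pos: [0.5159, 0.057, 0.0114]
tool_rot: [-0.492, 0.509, 0.444, 0.549]
ft_force: [-0.9, 0.6, 1.4]
grip_width: 0.051
```

```bash
cat > tgt.py <<'E'
from h import *
import sys
n=[float(sys.argv[1]),float(sys.argv[2])]; z=float(sys.argv[3])
dirs(); nutc(); o,p,R=st(); go([n[0]+.042*R[0,0],n[1]+.042*R[1,0],z])
E
python3 tgt.py .511 .0567 -.028; python3 -c "
from h import *
snap('wrist','w36')"
```

```text
x [ 0.088 -0.013 -0.996] y [-0.989  0.121 -0.089] z [ 0.122  0.993 -0.002]
nut in cracker 0.0522 0.0 repz 0.0114 f [-0.87  0.64  1.4 ] 0.051 yaw 173.0
t 26.55 p [0.5159 0.057  0.0114] shift [ 0.0391  0.0046 -0.0009]
```

View pics/w36.png

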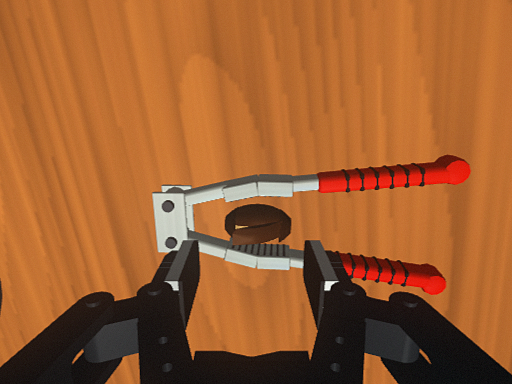

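>>> arm_command(motion=[{"x": 0.008,"y": 0.004,"z": 0,"roll": 0,"fingers": 0.58},{"x": 0.008,"y": 0.002,"z": -0.001,"roll": 0,"fingers": 0.58},{"x": 0.004,"y": 0,"z": 0,"roll": 0,"fingers": 0.58},{"x": 0,"y": 0,"z": 0,"roll": 0,"fingers": 0.58}])

```text
clock: 26.93
eef_pos: [0.5136, 0.0577, -0.0072]
tool_rot: [-0.493, 0.507, 0.443, 0.551]
ft_force: [-0.9, 0.2, -0.1]
grip_width: 0.0494
```

```bash
python3 tgt.py .511 .0567 -.028; python3 -c "
from h import *
snap('wrist','w37')"
```

```text
x [ 0.094 -0.012 -0.996] y [-0.988  0.121 -0.094] z [ 0.122  0.993 -0.001]
nut in cracker 0.0548 -0.0003 repz -0.0072 f [-0.88  0.22 -0.07] 0.0494 yaw 173.0
t 26.9333 p [ 0.5136  0.0577 -0.0072] shift [ 0.0209  0.0004 -0.0013]
```

View pics/w37.png

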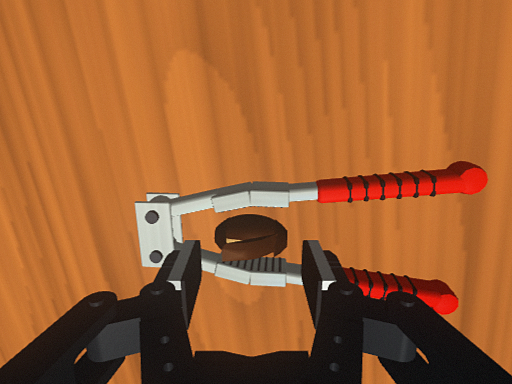

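>>> arm_command(motion=[{"x": 0.007,"y": 0.001,"z": -0.001,"roll": 0,"fingers": 0.56},{"x": 0.006,"y": 0.001,"z": 0,"roll": 0,"fingers": 0.56},{"x": 0.004,"y": 0,"z": 0,"roll": 0,"fingers": 0.56},{"x": 0,"y": 0,"z": 0,"roll": 0,"fingers": 0.56}])

```text
clock: 27.32
eef_pos: [0.5144, 0.0571, -0.0244]
tool_rot: [-0.494, 0.506, 0.442, 0.552]
ft_force: [1.0, 0.2, -0.5]
grip_width: 0.0478
```

```bash
python3 tgt.py .511 .0567 -.028; python3 -c "
from h import *
snap('wrist','w38')"
```

```text
x [ 0.097 -0.012 -0.995] y [-0.988  0.121 -0.097] z [0.122 0.993 0.   ]
nut in cracker 0.054 0.0002 repz -0.0244 f [ 1.04  0.21 -0.49] 0.0478 yaw 173.0
t 27.3167 p [ 0.5144  0.0571 -0.0244] shift [ 0.0036 -0.0004 -0.0008]
```

View pics/w38.png

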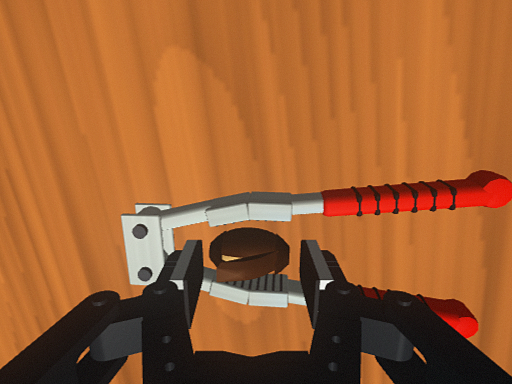

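>>> arm_command(motion=[{"x": 0.003,"y": 0,"z": 0,"roll": 0,"fingers": 0.54},{"x": 0,"y": 0,"z": 0,"roll": 0,"fingers": 0.5},{"x": 0,"y": 0,"z": 0,"roll": 0,"fingers": 0.45},{"x": 0,"y": 0,"z": 0,"roll": 0,"fingers": 0.4},{"x": 0,"y": 0,"z": 0,"roll": 0,"fingers": 0.35},{"x": 0,"y": 0,"z": 0,"roll": 0,"fingers": 0.3},{"x": 0,"y": 0,"z": 0,"roll": 0,"fingers": 0.3}])

```text
clock: 27.95
eef_pos: [0.5154, 0.0572, -0.026]
tool_rot: [-0.494, 0.506, 0.442, 0.552]
ft_force: [0.1, 0.4, 0.3]
grip_width: 0.0351
```

```bash
python3 tgt.py .511 .0567 -.028; python3 -c "
from h import *
snap('wrist','w39')"
```

```text
x [ 0.098 -0.011 -0.995] y [-0.988  0.121 -0.099] z [0.122 0.993 0.001]
nut in cracker 0.0532 -0.0001 repz -0.026 f [0.06 0.43 0.33] 0.0351 yaw 173.0
t 27.95 p [ 0.5154  0.0572 -0.026 ] shift [ 0.002   0.0003 -0.001 ]
```

View pics/w39.png

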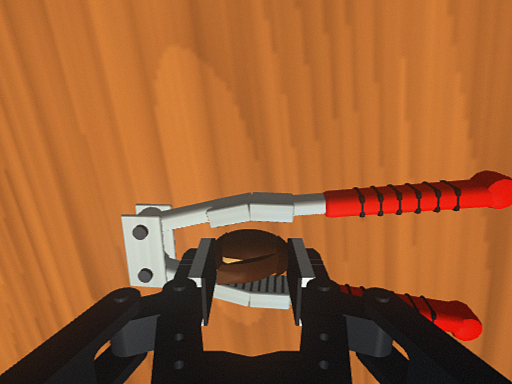

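>>> arm_command(motion=[{"x": -0.005,"y": 0,"z": 0,"roll": 0,"fingers": 0.25},{"x": -0.01,"y": 0,"z": 0,"roll": 0,"fingers": 0.25},{"x": -0.02,"y": 0,"z": 0,"roll": 0,"fingers": 0.25},{"x": -0.03,"y": -0.002,"z": 0,"roll": 0,"fingers": 0.25},{"x": -0.03,"y": -0.002,"z": 0,"roll": 0,"fingers": 0.25},{"x": -0.03,"y": 0,"z": 0,"roll": 0,"fingers": 0.25}])

```text
clock: 28.5
eef_pos: [0.4999, 0.0572, 0.0981]
tool_rot: [-0.491, 0.511, 0.446, 0.547]
ft_force: [1.3, 0.2, 0.1]
grip_width: 0.0346
```

```bash
python3 tgt.py .495 .252 .085; python3 -c "
from h import *
snap('wrist','w40')"
```

```text
x [ 0.081 -0.014 -0.997] y [-0.989  0.121 -0.082] z [ 0.122  0.993 -0.004]
nut in cracker 0.0678 0.0017 repz 0.0981 f [1.28 0.25 0.07] 0.0346 yaw 173.0
t 28.5 p [0.4999 0.0572 0.0981] shift [0.0103 0.0261 0.1926]
```

View pics/w40.png

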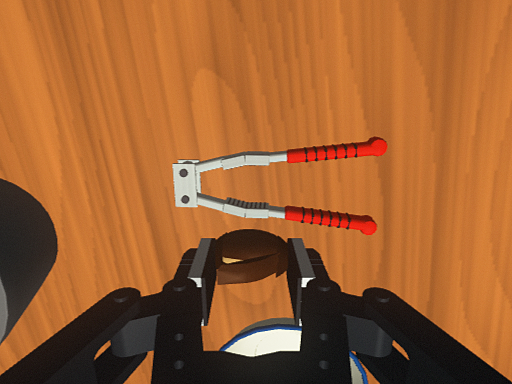

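>>> arm_command(motion=[{"x": 0,"y": 0.004,"z": 0.035,"roll": 0,"fingers": 0.25},{"x": 0,"y": 0.004,"z": 0.035,"roll": 0,"fingers": 0.25},{"x": 0,"y": 0.004,"z": 0.035,"roll": 0,"fingers": 0.25},{"x": 0,"y": 0.004,"z": 0.035,"roll": 0,"fingers": 0.25},{"x": 0,"y": 0.004,"z": 0.03,"roll": 0,"fingers": 0.25},{"x": 0,"y": 0.004,"z": 0.015,"roll": 0,"fingers": 0.25},{"x": 0,"y": 0,"z": 0,"roll": 0,"fingers": 0.25},{"x": 0,"y": 0,"z": 0,"roll": 0,"fingers": 0.25}])

```text
clock: 29.22
eef_pos: [0.5097, 0.2525, 0.1164]
tool_rot: [-0.494, 0.502, 0.438, 0.559]
ft_force: [-0.1, 1.0, -0.5]
grip_width: 0.0349
```

```bash
python3 tgt.py .495 .252 .03; python3 -c "
from h import *
snap('wrist','w41')"
```

```text
x [ 0.113 -0.006 -0.994] y [-0.985  0.129 -0.113] z [0.129 0.992 0.008]
nut in cracker 0.0839 -0.1928 repz 0.1164 f [-0.11  0.98 -0.46] 0.0349 yaw 172.6
t 29.2167 p [0.5097 0.2525 0.1164] shift [ 0.0848  0.0195 -0.0027]
```

View pics/w41.png

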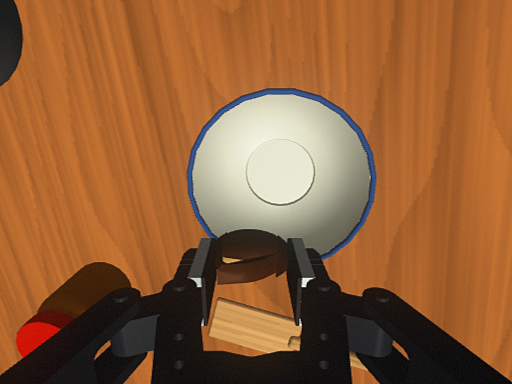

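>>> arm_command(motion=[{"x": 0.028,"y": 0.008,"z": -0.001,"roll": 0,"fingers": 0.25},{"x": 0.028,"y": 0.008,"z": -0.001,"roll": 0,"fingers": 0.25},{"x": 0.02,"y": 0.006,"z": 0,"roll": 0,"fingers": 0.25},{"x": 0,"y": 0,"z": 0,"roll": 0,"fingers": 0.25},{"x": 0,"y": 0,"z": 0,"roll": 0,"fingers": 0.25}])

```text
clock: 29.68
eef_pos: [0.499, 0.2472, 0.04]
tool_rot: [-0.493, 0.502, 0.434, 0.563]
ft_force: [0.3, 0.9, 0.6]
grip_width: 0.0349
```

```bash
python3 tgt.py .495 .252 -.010; python3 -c "
from h import *
snap('wrist','w42')"
```

```text
x [ 0.119 -0.006 -0.993] y [-0.983  0.137 -0.118] z [0.137 0.991 0.01 ]
nut in cracker 0.094 -0.1861 repz 0.04 f [0.29 0.89 0.56] 0.0349 yaw 172.1
t 29.6833 p [0.499  0.2472 0.04  ] shift [0.0497 0.0056 0.0041]
```

View pics/w42.png

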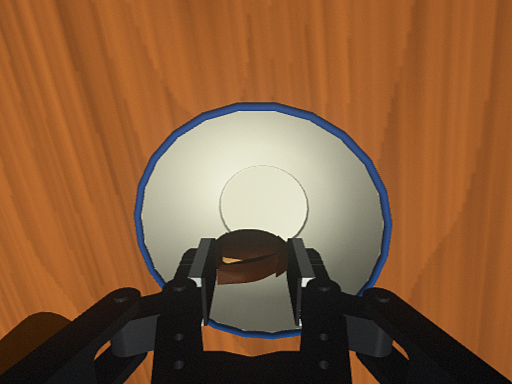

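>>> arm_command(motion=[{"x": 0.014,"y": 0.004,"z": 0.002,"roll": 0,"fingers": 0.25},{"x": 0.012,"y": 0.003,"z": 0.001,"roll": 0,"fingers": 0.25},{"x": 0.008,"y": 0.002,"z": 0.001,"roll": 0,"fingers": 0.25},{"x": 0,"y": 0,"z": 0,"roll": 0,"fingers": 0.25}])

```text
clock: 30.07
eef_pos: [0.5009, 0.2518, 0.0113]
tool_rot: [-0.492, 0.499, 0.432, 0.567]
ft_force: [-0.6, -0.0, -1.2]
grip_width: 0.0349
```

```bash
python3 tgt.py .495 .252 -.010; python3 -c "
from h import *
snap('wrist','w43')"
```

```text
x [ 0.129 -0.002 -0.992] y [-0.982  0.143 -0.128] z [0.142 0.99  0.016]
nut in cracker 0.0932 -0.1907 repz 0.0113 f [-0.57 -0.04 -1.22] 0.0349 yaw 171.7
t 30.0667 p [0.5009 0.2518 0.0113] shift [ 0.0211  0.0032 -0.0003]
```

View pics/w43.png

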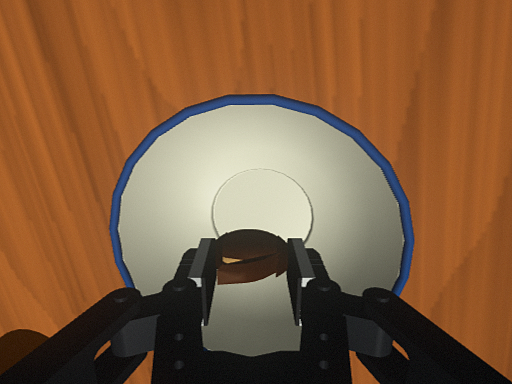

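>>> arm_command(motion=[{"x": 0.008,"y": 0.005,"z": 0,"roll": 0,"fingers": 0.25},{"x": 0.008,"y": 0.003,"z": 0,"roll": 0,"fingers": 0.25},{"x": 0.005,"y": 0,"z": 0,"roll": 0,"fingers": 0.25},{"x": 0,"y": 0,"z": 0,"roll": 0,"fingers": 0.25}])

```text
clock: 30.45
eef_pos: [0.4992, 0.2543, -0.0078]
tool_rot: [-0.493, 0.497, 0.43, 0.57]
ft_force: [0.1, 0.2, -1.4]
grip_width: 0.0351
```

```bash
python3 tgt.py .495 .252 -.015; python3 -c "
from h import *
snap('wrist','w44')"
```

```text
x [ 0.136  0.001 -0.991] y [-0.98   0.144 -0.134] z [0.143 0.99  0.021]
nut in cracker 0.0954 -0.1928 repz -0.0078 f [ 0.12  0.16 -1.35] 0.0351 yaw 171.6
t 30.45 p [ 0.4992  0.2543 -0.0078] shift [ 0.0074 -0.0008 -0.0022]
```

View pics/w44.png

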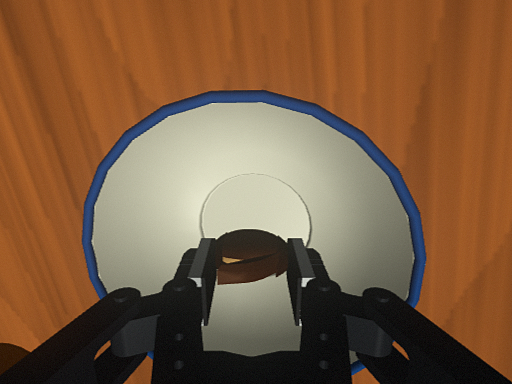

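>>> arm_command(motion=[{"x": 0.004,"y": 0,"z": -0.002,"roll": 0,"fingers": 0.25},{"x": 0.003,"y": 0,"z": 0,"roll": 0,"fingers": 0.25},{"x": 0,"y": 0,"z": 0,"roll": 0,"fingers": 0.25}])

```text
clock: 30.75
eef_pos: [0.5004, 0.2526, -0.0147]
tool_rot: [-0.493, 0.496, 0.43, 0.57]
ft_force: [-0.5, -0.5, -0.7]
grip_width: 0.0347
```

>>> arm_command(motion=[{"x": 0,"y": 0,"z": 0,"roll": 0,"fingers": 0.44},{"x": 0,"y": 0,"z": 0,"roll": 0,"fingers": 0.48},{"x": 0,"y": 0,"z": 0,"roll": 0,"fingers": 0.52},{"x": 0,"y": 0,"z": 0,"roll": 0,"fingers": 0.55},{"x": -0.005,"y": 0,"z": 0,"roll": 0,"fingers": 0.55},{"x": -0.015,"y": -0.001,"z": 0,"roll": 0,"fingers": 0.55},{"x": -0.03,"y": -0.003,"z": 0,"roll": 0,"fingers": 0.55},{"x": -0.04,"y": -0.004,"z": 0,"roll": 0,"fingers": 0.55},{"x": -0.04,"y": -0.004,"z": 0,"roll": 0,"fingers": 0.55}])

```text
clock: 31.5
eef_pos: [0.487, 0.2465, 0.1107]
tool_rot: [-0.492, 0.504, 0.432, 0.563]
ft_force: [1.2, 0.7, -0.1]
grip_width: 0.047
```

```bash
python3 tgt.py .495 .252 .1; python3 -c "
from h import *
snap('wrist','w45');snap('scene','s45');snap('side','d45')
crop('s45',260,150,400,250,5,'s45c')"
```

```text
x [ 0.118 -0.009 -0.993] y [-0.983  0.143 -0.118] z [0.143 0.99  0.008]
nut in cracker 0.1059 -0.1841 repz 0.1107 f [ 1.23  0.7  -0.06] 0.047 yaw 171.7
t 31.5 p [0.487  0.2465 0.1107] shift [ 0.0121 -0.0107  0.0068]
```

View pics/w45.png

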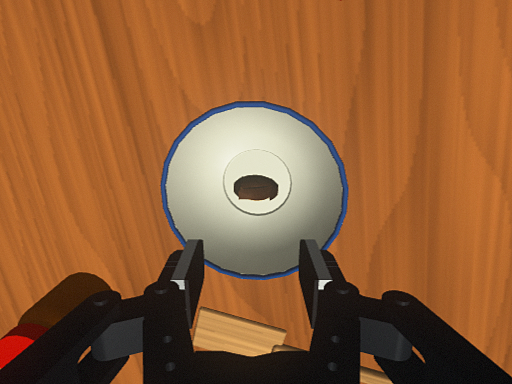

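View pics/s45c.png

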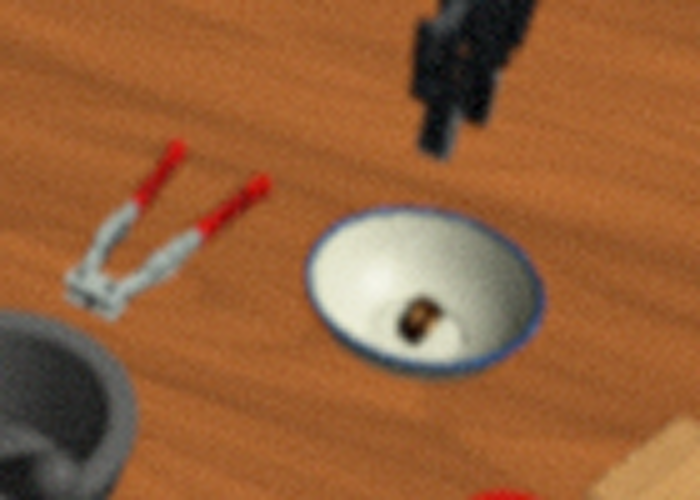

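The nutmeg lies on the bowl floor at (256,187) with its pale kernel showing. The cracker's handles are open and nothing else has moved. I'll back off, let it settle and hand in.

>>> arm_command(motion=[{"x": -0.03,"y": 0,"z": 0,"roll": 0,"fingers": 0.55},{"x": -0.02,"y": 0,"z": 0,"roll": 0,"fingers": 0.55},{"x": 0,"y": 0,"z": 0,"roll": 0,"fingers": 0.55},{"x": 0,"y": 0,"z": 0,"roll": 0,"fingers": 0.55},{"x": 0,"y": 0,"z": 0,"roll": 0,"fingers": 0.55}])

```text
clock: 32.07
eef_pos: [0.482, 0.2476, 0.1625]
tool_rot: [-0.492, 0.502, 0.432, 0.565]
ft_force: [0.2, -0.6, -0.8]
grip_width: 0.047
```

```bash
python3 -c "
from h import *
c=snap('wrist','w46')
print(ray(np.load('pics/w45.npz'),256,187,.015), get_obs()['ft_force'])
print(job_done())"
```

```text
[0.494358  0.2522365 0.015    ] [ 0.33271171 -0.01229592 -0.71099191]
the job is handed in; nothing more can be done
None
```

The nutmeg is cracked and resting upright in the enamel bowl, and I handed the job in at about 32 s. I stood it between the jaws and squeezed the handles in steps of about 0.4 mm. I stopped as soon as the pale kernel showed, at 32 mm over the handles.

**Last checks:**
- **Nutmeg:** it sits on the bowl floor at about (0.494, 0.252), within 1 mm of my estimate of the bowl's middle.
- **Nutcracker:** the handles are fully open again by eye. The tool had not moved noticeably when last measured, before I lifted the nutmeg out, and still looked in place in the final view.
- **Gripper:** it is clear of everything, with only sensor noise on the force reading.

**What failed or disagreed:**
- **First grasp:** the fingers closed above the nutmeg, because they end roughly 31 mm (nearly shut) to 48 mm (open) behind the reported TCP. I corrected for this with triangulated camera views.
- **Tool tilt:** it crept up to about 0.13 rad over the run, without visible harm.
- **Feeling the crack:** the finger readings gave no clear sign of the shell giving, so I saw it in the pictures instead. I could not measure how far the shell sank.

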